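# Cinch the clamp screw with the long arm of the hex key

### The arm

A 7-joint arm with a two-finger parallel gripper is mounted at the origin on a cart in front of the work surface, level with it; the furniture and walls round the work are solid. World frame = base frame: x ahead of the robot, y to its left, z up, the work surface at z = 0. Lengths are in m, angles in rad, forces in N, time in s.
With the tool pointing down it reaches from about 0.35 to 0.9 m from the base axis. Payload 7.2 kg.
Tool frame: the origin (TCP) lies at the very end of the fingers, on their centre line; the grasp point (between the pads) lies 19 mm behind it; z points along the fingers, x is the direction in which the jaws open and shut, and the axes are right-handed (so a half turn about z gives the same grasp; the last joint's range is limited). The gripper opens to 88 mm and grips with 3 to 60 N. Pads are 20 mm wide; open, the fingers measure 115 mm over their backs; the gripper's body (75 mm by 178 mm) begins 61 mm behind the grasp point.
Start: joints at [1.16, 0.411, -0.013, 1.596, 0.006, 1.134, -0.082], TCP at [0.21, -0.589, 0.223] pointing down, gripper open.
Joint ranges: [-2.95, 2.95], [-0.29, 1.99], [-1.47, 1.44], [0.14, 2.54], [-1.03, 4.17], [0.13, 1.85], [-2.86, 2.86]. Speed limits (rad/s): [2.39, 2.39, 3.01, 3.01, 3.14, 3.14, 3.14].

### API

Orientations are given as a unit quaternion [x, y, z, w].
In Python, from cell import readout, viewer, job gives the robot as it stands.
- The arm moves only by the shell command python3 -m crank 'ROWS' [FORCE]. ROWS is JSON, a list of rows, each a list of 5 numbers: the closure, from 0 (fully open) to 1 (shut), then the shift along the tool's x, y, z as a fraction of full scale, then the turn about the tool's z as a fraction of full scale. A call has 1 to 12 rows; each row is the pose to reach, as a shift and turn from the pose commanded when the call began, along the tool's axes at that moment, turning the shorter way round; what a row does not reach only later rows make up. Full scale, the value 1, is 200 mm for a shift and 180 degrees for a turn. A row lasts 1/12 s, in which the tool goes at most 41.7 mm and 7.16 degrees, less where a joint would pass 70% of its speed; a pose out of reach is approached as far as the arm can. A call with a number of a shift or a turn outside -1 to 1 is refused whole. A call with a gripper value outside its range is refused whole. The fingers move at their own pace and stop on an object; FORCE is the grip in N (left out, the last holds). Time passes only in rows, so rows that repeat a pose let the fingers close. It gives the time, the measured TCP pose, the force and the opening at its end, in the units of the state.
- readout.get_obs(): the state, without advancing time (a new reading comes with each control period).
- viewer.read_camera(name): name is "scene" or "top"; returns (picture, depth): 480x640x3 uint8, blue, green, red; 480x640 float32, m along the optical axis (not along the pixel's ray), 0 where there is no reading.
- viewer.get_calibration(name): a dict with "mtx" (3x3 intrinsics, pixels), "R" (3x3) and "t" (3): a world point X has camera coordinates R X + t. Camera axes: x right, y down, z forward; pixel columns grow to the right and rows downward; lengths in m; the calibration is good to about 2 mm. A picture is of the moment at which its call begins. get_calibration takes no time and is no camera call.
- job.hand_in(): hands the job in, once; it reports no verdict.
The state is a dict: "t": time; "joints": joint angles; "joint_velocities": joint speeds; "tau": joint torques, N m; "ee_pos": TCP position; "ee_rot": TCP orientation; "force": force on the tool from outside, world axes, zero at the start; "moment": the same for the moment, N m; "grip_width": opening from 0.0 (shut) to 1.0 (fully open).
Only numpy, scipy, OpenCV 4.12 (cv2) and the standard library are available. Lean on these libraries where they do the work, as an engineer would, in place of code of your own. Each camera call takes 0.05 s, during which the arm holds its last target.

### The job

The screw on top of the bar clamp is stiff and needs a bit more. Take the big hex key out of its sloped holder, turn it over so that its short arm points down, seat the short arm in the screw's socket and, using the long arm as the lever, tighten the screw clockwise by about an eighth of a turn (45 degrees). Leave the key standing in the screw, let go, and leave the small hex key alone in its holder.

Things in the scene. Friction and masses are not known exactly. Their poses are not given: they have to be found in the camera images.
- long_key: Big L-shaped hex key of dark steel, 17 mm across flats, 0.3 to 0.5 kg. Origin at the bend, where the arms' centre lines meet: short arm 62 mm along +x, long arm 180 mm along -z. Two flats of each arm face +-y: pinch the long arm there. It starts loose in its holder, last 45 mm in the hole, +z leaning 30 degrees from upright, bend 190 mm above the bench; draw it out along +z.
- long_key_tip (a point): Centre of the end of the big key's short arm, 62 mm from the bend along the key's +x; axes as the key's. The end is tapered over its last 9 mm.
- holder_long: Big key's holder, fixed: wooden foot 110 x 75 x 12 mm with a sloped block, about 85 mm high; origin under the foot. The hole leans 30 degrees from upright towards +x; the key's short arm points out over +x. It stands left or right of the clamp, the small key's like holder on the other side.
- short_key: Small hex key, to be left alone in its own holder: same shape, 11 mm across flats, arms 34 mm and 115 mm; origin and axes as on the big key.
- clamp_block: The fixed bar clamp: dark steel block 62 x 56 mm on a grey foot plate 100 x 120 mm, 58 mm high, a round bar 25 mm thick and 240 mm long through it along y, 32 mm up. Origin under the foot plate. The cap screw stands upright on top: round head 44 mm wide, 60 to 96 mm above the bench.
- screw_mouth (a point): Centre of the socket's mouth, 96 mm above the bench, +z up; turns with the screw. Hexagonal socket 19 mm across flats, 32 mm deep, the top 10 mm flared to 35 mm. Corners lie along +-x, flats face +-y: the key fits short arm down, long arm along -x (towards the robot, square to the bar) or any 60 degrees from that. Seated, its bend is 30 mm above this point, its tip 32 mm below.
- clamp_screw (a joint): Turn of the screw in rad, growing clockwise seen from above (tighter); starts within -0.08 to 0.08; an eighth of a turn is 0.79. Stiff: 0.6 N m of friction; stays where left; no stop before 1.6. The key has play in the socket, about 10 to 15 degrees each way, so the lever swings farther than the screw.

How it is judged:
By the outcome, as a careful person would: the job done as asked, in the order asked, and still so for the second after the job is handed in, with the robot touching nothing.
It also fails if it takes over 53 s, if anything falls off the work surface, if the arm or the gripper's body presses on something with over 40 N, if the wrist force passes 120 N, or if a joint passes its speed limit or range.

## Working session

There is one attempt and no reset: what is moved stays moved. The work goes in short steps, Python scripts to look and compute and a shell command to move; the robot and the scene stay as the last step left them, time stands still between calls to the robot, and variables do not carry over. Pictures are saved under pics/ and viewed, and the job is handed in when it is done.

```bash
ls; mkdir -p pics; cat > h.py <<'E'
import numpy as np, cv2
from cell import readout, viewer, job
from scipy.spatial.transform import Rotation as Ro
np.set_printoptions(precision=4,suppress=True)
def snap(n,tag):
    im,d=viewer.read_camera(n); cv2.imwrite(f'pics/{tag}.png',im); np.savez(f'pics/{tag}.npz',im=im,d=d); return im,d
def cloud(n,d):
    c=viewer.get_calibration(n);K,R,t=c['mtx'],c['R'],np.ravel(c['t'])
    v,u=np.mgrid[:480,:640]; P=np.stack([(u-K[0,2])/K[0,0]*d,(v-K[1,2])/K[1,1]*d,d],-1)
    return (P-t)@R
E
python3 - <<'E'
from h import *
o=readout.get_obs(); print(o); print(Ro.from_quat(o['ee_rot']).as_matrix())
for n in('scene','top'):
    im,d=snap(n,n+'0'); c=viewer.get_calibration(n); print(n,c['mtx'],-c['R'].T@np.ravel(c['t']),c['R'])
E
```

```text
pics
{'t': 0.0, 'joints': array([ 1.1598,  0.4119, -0.0127,  1.597 ,  0.0056,  1.1343, -0.0822]), 'joint_velocities': array([ 0.0006, -0.0003,  0.0003,  0.0008, -0.0006, -0.0008,  0.0007]), 'tau': array([  0.0014, -58.7956,   0.6429, -29.1077,  -0.0537,   0.0181,
         0.0001]), 'ee_pos': array([ 0.2099, -0.5882,  0.2218]), 'ee_rot': array([ 0.8174, -0.5761, -0.0007, -0.0004]), 'force': array([ 0.1718, -0.0777,  0.1149]), 'moment': array([-0.0146,  0.0445, -0.0066]), 'grip_width': 1.000697775124136}
[[ 0.3361 -0.9418 -0.0006]
 [-0.9418 -0.3361  0.0014]
 [-0.0015  0.0001 -1.    ]]
scene [[622.4462   0.     317.8729]
 [  0.     622.4462 246.9849]
 [  0.       0.       1.    ]] [-0.2335  0.7354  0.6777] [[-0.6795 -0.7334 -0.0218]
 [-0.3131  0.3168 -0.8953]
 [ 0.6635 -0.6015 -0.4448]]
top [[539.1462   0.     318.5128]
 [  0.     539.1462 242.2613]
 [  0.       0.       1.    ]] [ 0.3073 -0.0121  1.4665] [[-0.0177 -0.9992 -0.036 ]
 [-0.9806  0.0243 -0.1945]
 [ 0.1952  0.0318 -0.9802]]
```

View pics/scene0.png

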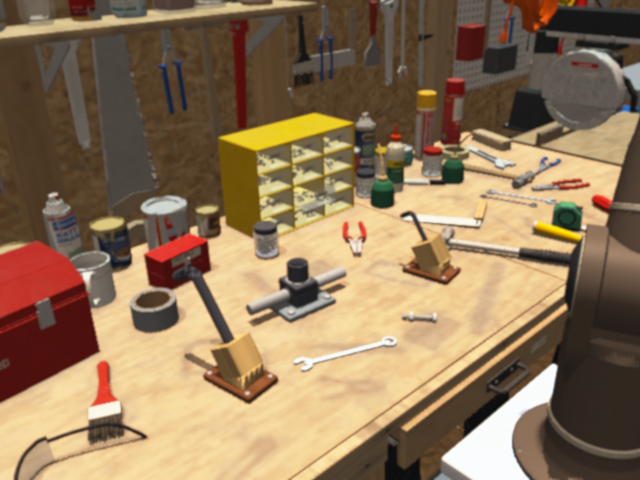

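View pics/top0.png

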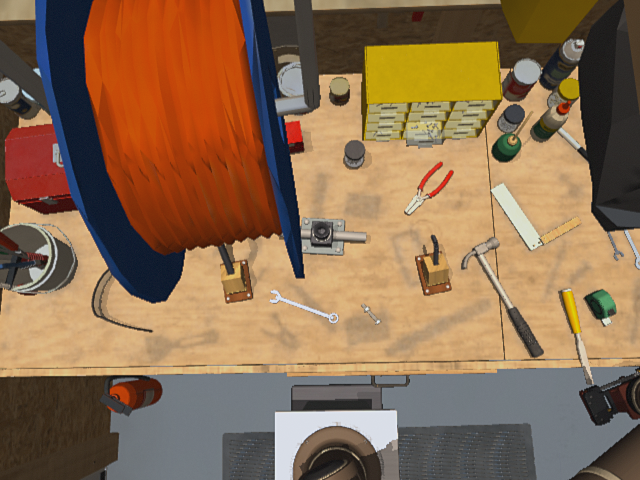

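The scene view shows the big key at the left, bend near px (190,272), in its holder at (240,360). The screw head is at (297,272), and the small key sits in the right-hand holder at (430,250). In the top view an orange spool hides the big key's upper part. The holder foot is at (237,282), the screw socket at (322,233) and the small holder at (434,275). Next I measure with depth.

```bash
python3 - <<'E'
from h import *
a=np.load('pics/scene0.npz');b=np.load('pics/top0.npz')
Ps=cloud('scene',a['d']);Pt=cloud('top',b['d'])
print('spool',[ (u,v,b['d'][v,u].round(3),Pt[v,u]) for u,v in((200,120),(280,200),(130,290),(60,100))])
def p(n,P,pts):
    for u,v in pts: print(n,(u,v),P[v,u])
p('top',Pt,[(322,233),(310,222),(230,255),(237,282),(365,237),(434,240),(436,250),(150,330)])
p('sc',Ps,[(189,272),(200,272),(180,273),(205,300),(220,330),(297,268),(240,360),(412,215),(425,400),(30,300),(177,262),(152,310)])
# z ranges; cloud of key dark pixels above bench in scene
im=a['im'].astype(int);P=Ps;m=(P[...,2]>0.1)&(P[...,0]>.35)&(P[...,0]<.75)&(P[...,1]>.05)&(P[...,1]<.35)&(a['d']>0)&(P[...,2]<.22)
ys,xs=np.nonzero(m);print(len(xs),xs.min(),xs.max(),ys.min(),ys.max())
# screw head top in both
for n,P,d in(('sc',Ps,a['d']),('top',Pt,b['d'])):
    m=(abs(P[...,2]-.096)<.005)&(d>0)&(P[...,0]>.35)&(P[...,0]<.75)&(abs(P[...,1])<.1)
    print(n,m.sum(),P[m].min(0),P[m].max(0),np.median(P[m],0))
cv2.imwrite('pics/crop.png',cv2.resize(a['im'][230:420,140:380],None,fx=3,fy=3,interpolation=2))
cv2.imwrite('pics/crop2.png',cv2.resize(b['im'][200:330,200:460],None,fx=3,fy=3,interpolation=2))
E
```

```text
spool [(200, 120, np.float32(0.263), array([0.418 , 0.0524, 1.2228])), (280, 200, np.float32(0.255), array([0.3771, 0.0137, 1.2208])), (130, 290, np.float32(0.292), array([0.3408, 0.0999, 1.1786])), (60, 100, np.float32(0.237), array([0.4171, 0.1077, 1.25  ]))]
top (322, 233) [0.6113 0.0237 0.0652]
top (310, 222) [0.6551 0.0578 0.0112]
top (230, 255) [ 0.5701  0.283  -0.0042]
top (237, 282) [0.4853 0.2496 0.0646]
top (365, 237) [ 0.6034 -0.0916  0.0368]
top (434, 240) [ 0.5721 -0.259   0.1296]
top (436, 250) [ 0.5476 -0.2636  0.1235]
top (150, 330) [0.3672 0.4944 0.0105]
sc (189, 272) [0.584  0.2841 0.1859]
sc (200, 272) [0.5791 0.2664 0.1809]
sc (180, 273) [0.6045 0.2898 0.1782]
sc (205, 300) [0.5478 0.2815 0.1462]
sc (220, 330) [0.5197 0.2764 0.098 ]
sc (297, 268) [0.5988 0.0379 0.0935]
sc (240, 360) [0.4726 0.2737 0.0605]
sc (412, 215) [ 0.5533 -0.2586  0.1292]
sc (425, 400) [ 0.2493  0.0672 -0.0098]
sc (30, 300) [0.7375 0.4951 0.156 ]
sc (177, 262) [0.8536 0.1609 0.0582]
sc (152, 310) [0.7283 0.2928 0.051 ]
970 172 226 266 328
sc 186 [0.5908 0.0025 0.0911] [0.6403 0.0492 0.099 ] [0.6143 0.0263 0.0953]
top 127 [0.5933 0.0043 0.0911] [0.6372 0.0462 0.1004] [0.6148 0.0249 0.0947]
```

View pics/crop.png

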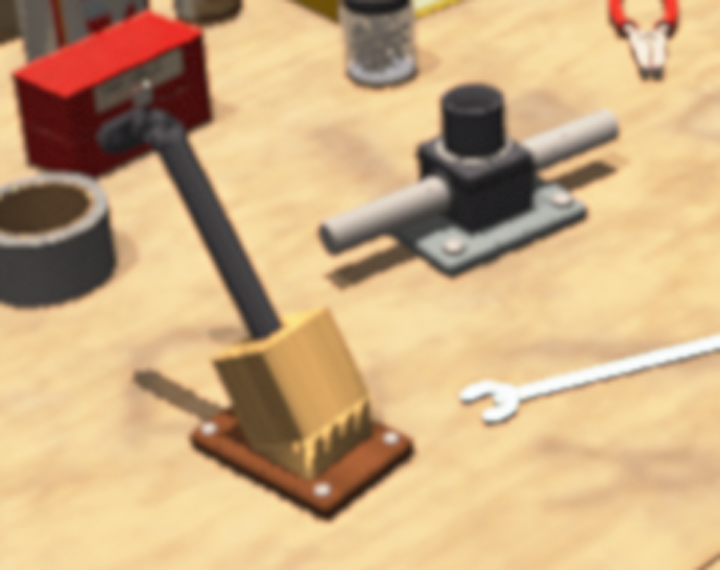

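View pics/crop2.png

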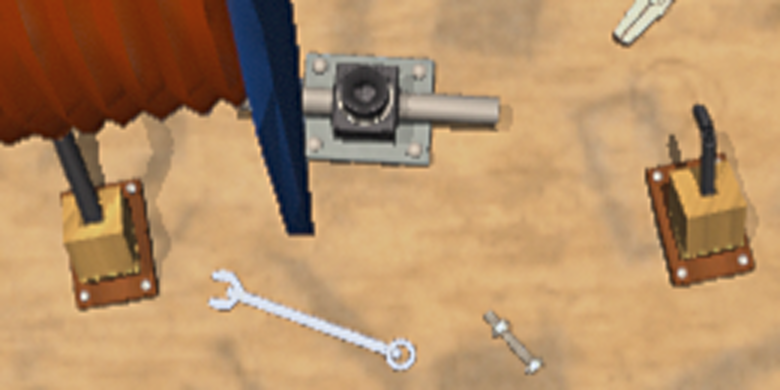

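```bash
python3 - <<'E'
from h import *
def mids(tag,rows,ulo,uhi,th):
    im=np.load(f'pics/{tag}.npz')['im'].astype(int); o=[]
    for v in rows:
        r=im[v].max(1); us=[u for u in range(ulo(v),uhi(v)) if r[u]<th]
        if us: o.append((np.mean(us),v,len(us)))
    return np.array(o)
s=mids('scene0',range(284,326,4),lambda v:int(193+(v-272)*.5-14),lambda v:int(193+(v-272)*.5+22),100)
t=mids('top0',range(248,272,2),lambda v:216,lambda v:242,90)
print(s);print(t)
def plane(n,pts):
    c=viewer.get_calibration(n);K,R,T=c['mtx'],c['R'],np.ravel(c['t'])
    vx,vy,x0,y0=cv2.fitLine(np.float32(pts[:,:2]),cv2.DIST_HUBER,0,.01,.01).ravel()
    r=[R.T@np.linalg.solve(K,[x,y,1]) for x,y in((x0,y0),(x0+30*vx,y0+30*vy))]
    nn=np.cross(*r);nn/=np.linalg.norm(nn);C=-R.T@T
    return nn,nn@C
n1,d1=plane('scene',s);n2,d2=plane('top',t)
ax=np.cross(n1,n2);ax/=np.linalg.norm(ax);ax*=np.sign(ax[2])
for z in(.19,.13,.07):
    print(z,np.linalg.solve(np.array([n1,n2,[0,0,1]]),[d1,d2,z]))
print('axis',ax,'tilt',np.degrees(np.arccos(ax[2])),'yaw',np.degrees(np.arctan2(ax[1],ax[0])))
# foot yaw
im=np.load('pics/top0.npz')['im'];hsv=cv2.cvtColor(im,cv2.COLOR_BGR2HSV)
print(hsv[293,247],hsv[260,242],im[293,247])
c=viewer.get_calibration('top');K,R,T=c['mtx'],c['R'],np.ravel(c['t']);C=-R.T@T
def onz(u,v,z):
    r=R.T@np.linalg.solve(K,[u,v,1]);return C+r*(z-C[2])/r[2]
# foot corners screws: white bolts read by eye from crop2 (x/3+200,y/3+200)
for q in((131,187),(146,285),(84,296)): print('bolt',onz(q[0]/3+200,q[1]/3+200,.013))
for q in((319,64),(421,72),(413,150),(315,144)): print('clampbolt',onz(q[0]/3+200,q[1]/3+200,.01))
# cloud near key yaw plane
Ps=cloud('scene',np.load('pics/scene0.npz')['d'])
E
```

```text
[[200.  284.   11. ]
 [202.  288.   11. ]
 [204.  292.   11. ]
 [206.5 296.   10. ]
 [208.5 300.   10. ]
 [210.5 304.   10. ]
 [212.5 308.   10. ]
 [214.5 312.   10. ]
 [216.5 316.   10. ]
 [218.5 320.   10. ]
 [220.  324.   11. ]]
[[221.5    248.       8.    ]
 [222.5    250.       8.    ]
 [223.5    252.       8.    ]
 [224.5    254.       8.    ]
 [225.     256.       7.    ]
 [225.5    258.       8.    ]
 [226.5    260.       8.    ]
 [228.     262.       9.    ]
 [228.     264.       7.    ]
 [230.5    266.       8.    ]
 [230.7778 268.       9.    ]
 [231.375  270.       8.    ]]
0.19 [0.5823 0.2783 0.19  ]
0.13 [0.5485 0.2705 0.13  ]
0.07 [0.5147 0.2628 0.07  ]
axis [0.4875 0.1118 0.8659] tilt 30.00968660481014 yaw 12.915559114417348
[ 11 121 147] [ 13 148 143] [ 77 102 147]
bolt [0.5457 0.2415 0.013 ]
bolt [0.4558 0.227  0.013 ]
bolt [0.447  0.2833 0.013 ]
clampbolt [0.6575 0.068  0.01  ]
clampbolt [ 0.6474 -0.0262  0.01  ]
clampbolt [ 0.5744 -0.017   0.01  ]
clampbolt [0.5822 0.0727 0.01  ]
```

The two line planes give an axis tilt of 30.0°, as specified, with the bend at (0.582, 0.278, 0.19) and yaw about 10°. The screw is at (0.615, 0.025, 0.096) and the clamp yaw is about -5.5°. Since the tool always points down, I plan to pinch the arm near the bend, draw it out, and pivot the key in the pads by levering the long arm over the holder's upper edge. For that I need the block's edge and the nearby obstacles.

```bash
python3 - <<'E'
from h import *
for tag,n in(('scene0','scene'),('top0','top')):
    f=np.load(f'pics/{tag}.npz');P=cloud(n,f['d']);hsv=cv2.cvtColor(f['im'],cv2.COLOR_BGR2HSV)
    m=(f['d']>0)&(P[...,0]>.40)&(P[...,0]<.6)&(P[...,1]>.2)&(P[...,1]<.34)&(P[...,2]>.03)&(P[...,2]<.1)&(hsv[...,2]>110)
    Q=P[m]; print(n,len(Q),'maxz',np.sort(Q[:,2])[-5:],Q[np.argsort(Q[:,2])[-6:]])
    print(Q.min(0),Q.max(0))
    # obstacles above z=.03 in region
    for lo,hi in((.03,.06),(.06,.12),(.12,.3)):
        g=(f['d']>0)&(P[...,0]>.3)&(P[...,0]<.85)&(abs(P[...,1])<.5)&(P[...,2]>lo)&(P[...,2]<hi)
        H={}
        for q in P[g]:
            k=(int(q[0]//.05*5),int(q[1]//.05*5));H[k]=H.get(k,0)+1
        print(lo,hi,sorted(k for k in H if H[k]>8))
E
```

```text
scene 1267 maxz [0.0974 0.098  0.0983 0.0983 0.1   ] [[0.5335 0.2751 0.0967]
 [0.522  0.2607 0.0974]
 [0.5176 0.2617 0.098 ]
 [0.5352 0.2758 0.0983]
 [0.5233 0.2596 0.0983]
 [0.5248 0.2604 0.1   ]]
[0.4575 0.2318 0.03  ] [0.537  0.2955 0.1   ]
0.03 0.06 [(45, -35), (45, -30), (45, -25), (45, 20), (45, 25), (45, 45), (50, -25), (50, 25), (50, 45), (55, -45), (55, -40), (55, -10), (55, -5), (55, 0), (55, 5), (60, -10), (60, -5), (60, 0), (60, 5), (60, 10), (70, 20), (70, 25), (70, 30), (70, 40), (70, 45), (75, 20), (75, 25), (75, 30), (80, -50), (80, -10), (80, -5), (80, 15), (80, 20), (80, 25)]
0.06 0.12 [(45, -30), (45, -25), (45, 20), (45, 25), (50, -30), (50, -25), (50, 20), (50, 25), (55, -30), (55, 0), (60, 0), (70, 40), (70, 45), (80, -50), (80, -35), (80, -30), (80, -25), (80, -10), (80, -5)]
0.12 0.3 [(50, -30), (50, 25), (55, -30), (55, 25), (60, 25), (70, 40), (70, 45), (75, 40), (75, 45), (80, 40), (80, 45)]
top 503 maxz [0.0918 0.092  0.0925 0.0934 0.0994] [[0.4948 0.237  0.0911]
 [0.4878 0.2758 0.0918]
 [0.4926 0.2602 0.092 ]
 [0.4903 0.2783 0.0925]
 [0.4873 0.2625 0.0934]
 [0.5205 0.2747 0.0994]]
[0.4596 0.2325 0.0309] [0.5399 0.2929 0.0994]
0.03 0.06 [(35, -50), (45, -30), (45, -25), (45, 20), (45, 25), (50, -25), (50, 20), (55, -45), (55, -40), (55, -10), (55, -5), (55, 0), (60, -10), (60, -5), (60, 0), (60, 5), (80, -50), (80, -10), (80, -5)]
0.06 0.12 [(45, -30), (45, -25), (45, 20), (45, 25), (50, -30), (50, -25), (50, 20), (50, 25), (55, 0), (60, 0), (80, -50), (80, -35), (80, -30), (80, -25), (80, -10), (80, -5)]
0.12 0.3 [(50, -30), (50, 25), (55, -30), (55, 25)]
```

```bash
cat >> h.py <<'E'
def st():
    o=readout.get_obs();R=Ro.from_quat(o['ee_rot']).as_matrix();yaw=np.degrees(np.arctan2(R[1,0],R[0,0]))
    print('t',round(o['t'],2),'tcp',o['ee_pos'],'yaw',round(yaw,2),'tilt',R[:2,2],'F',o['force'],'M',o['moment'],'g',round(88*o['grip_width'],1),'j',o['joints'].round(2)); return o,R,yaw
def to(x,y,z,yawt):
    o,R,yaw=st(); d=R.T@(np.array([x,y,z])-o['ee_pos']); tu=-((yawt-yaw+180)%360-180)/180
    print('rows: shift',(d/.2).round(3),'turn',round(tu,4),'nrows',np.linalg.norm(d)/.0417,abs(tu)*180/7.16)
E
python3 -c "
from h import *
to(.29,-.39,.26,-28)"
```

```text
t 0.1 tcp [ 0.2099 -0.5883  0.2219] yaw -70.36 tilt [-0.0006  0.0012] F [ 0.4638 -0.2139 -0.6176] M [ 0.0057  0.0207 -0.0235] g 88.0 j [ 1.16  0.41 -0.01  1.6   0.01  1.13 -0.08]
rows: shift [-0.799 -0.71  -0.189] turn -0.2353 nrows 5.2086026736003355 5.916019123178174
```

```bash
python3 -m crank '[[0,-0.8,-0.71,-0.19,-0.235],[0,-0.8,-0.71,-0.19,-0.235],[0,-0.8,-0.71,-0.19,-0.235],[0,-0.8,-0.71,-0.19,-0.235],[0,-0.8,-0.71,-0.19,-0.235],[0,-0.8,-0.71,-0.19,-0.235]]' 25; python3 -c "
from h import *
to(.38,-.17,.26,14)"
```

```text
t: 0.6
ee_pos: [0.2931, -0.3844, 0.2618]
ee_rot: [0.972, -0.236, 0.001, -0.001]
force: [0.7, 0.0, -0.2]
grip_width: 1.001
t 0.6 tcp [ 0.2931 -0.3844  0.2618] yaw -27.32 tilt [0.0015 0.0007] F [ 0.6825  0.0336 -0.1869] M [-0.063  -0.038   0.0312] g 88.1 j [ 1.03  0.15 -0.24  1.86  0.04  1.14  0.31]
rows: shift [-0.106 -1.152  0.01 ] turn -0.2296 nrows 5.548659407808982 5.771052692689018
```

```bash
python3 -m crank '[[0,-0.1,-1,0,-0.24],[0,-0.1,-1,0,-0.24],[0,-0.1,-1,0,-0.24],[0,-0.1,-1,0,-0.24],[0,-0.1,-1,0,-0.24],[0,-0.1,-1,0,-0.24]]'; python3 -c "
from h import *
to(.47,.0,.26,57)"
```

```text
t: 1.1
ee_pos: [0.3687, -0.1979, 0.2609]
ee_rot: [0.991, 0.137, 0.001, -0.0]
force: [0.5, -0.3, 0.6]
grip_width: 0.999
t 1.1 tcp [ 0.3687 -0.1979  0.2609] yaw 15.74 tilt [0.0011 0.0011] F [ 0.5365 -0.2747  0.5514] M [-0.0528 -0.0941 -0.0163] g 87.9 j [ 0.84  0.04 -0.47  1.98  0.02  1.12  0.64]
rows: shift [ 0.756 -0.815  0.006] turn -0.2292 nrows 5.332266348513234 5.762856617491808
```

```bash
python3 -m crank '[[0,0.76,-0.82,0,-0.23],[0,0.76,-0.82,0,-0.23],[0,0.76,-0.82,0,-0.23],[0,0.76,-0.82,0,-0.23],[0,0.76,-0.82,0,-0.23],[0,0.76,-0.82,0,-0.23]]'; python3 -c "
from h import *
to(.525,.18,.26,100)"
```

```text
t: 1.6
ee_pos: [0.4726, -0.001, 0.261]
ee_rot: [0.879, 0.477, 0.001, -0.001]
force: [1.0, -0.1, 0.5]
grip_width: 1.002
t 1.6 tcp [ 0.4726 -0.001   0.261 ] yaw 56.99 tilt [0.0015 0.0024] F [ 0.9654 -0.0652  0.453 ] M [ 0.0552 -0.1279  0.0562] g 88.2 j [ 0.55  0.18 -0.72  1.86  0.13  1.14  0.77]
rows: shift [ 0.902 -0.274  0.007] turn -0.239 nrows 4.518734010921729 6.00734652845177
```

```bash
python3 -m crank '[[0,0.9,-0.27,0,-0.239],[0,0.9,-0.27,0,-0.239],[0,0.9,-0.27,0,-0.239],[0,0.9,-0.27,0,-0.239],[0,0.9,-0.27,0,-0.239],[0,0.9,-0.27,0,-0.239],[0,0.9,-0.27,0,-0.239]]'; python3 -c "
from h import *
to(.56,.2732,.26,100)"
```

```text
t: 2.18
ee_pos: [0.5256, 0.1748, 0.2599]
ee_rot: [0.644, 0.765, -0.0, -0.001]
force: [0.3, -0.1, -0.1]
grip_width: 1.0
t 2.18 tcp [0.5256 0.1748 0.2599] yaw 99.84 tilt [-0.0017  0.0009] F [ 0.2971 -0.1431 -0.0811] M [ 0.0232 -0.1529  0.0141] g 88.0 j [ 0.28  0.39 -0.9   1.68  0.32  1.23  1.05]
rows: shift [ 0.455  0.254 -0.   ] turn -0.0009 nrows 2.5003948787029007 0.021832593353046985
```

```bash
python3 -m crank '[[0,0.455,0.254,0,0],[0,0.455,0.254,0,0],[0,0.455,0.254,0,0],[0,0.455,0.254,0,0]]'; python3 -c "
from h import *
snap('scene','s1')
im=cv2.imread('pics/s1.png');cv2.imwrite('pics/s1c.png',cv2.resize(im[150:420,90:390],None,fx=2.2,fy=2.2))
to(.56,.2732,.1312,100)"
```

```text
t: 2.52
ee_pos: [0.5611, 0.2748, 0.26]
ee_rot: [0.648, 0.762, 0.001, -0.001]
force: [-1.1, 0.3, -0.1]
grip_width: 0.996
t 2.57 tcp [0.561  0.2725 0.2599] yaw 99.23 tilt [-0.0014  0.0005] F [-0.4638  0.1494 -0.3056] M [ 0.0222 -0.1395  0.0014] g 87.8 j [ 0.05  0.52 -0.86  1.51  0.4   1.3   0.88]
rows: shift [ 0.004 -0.004  0.644] turn -0.0043 nrows 3.0869660369920098 0.10726939208141956
```

View pics/s1c.png

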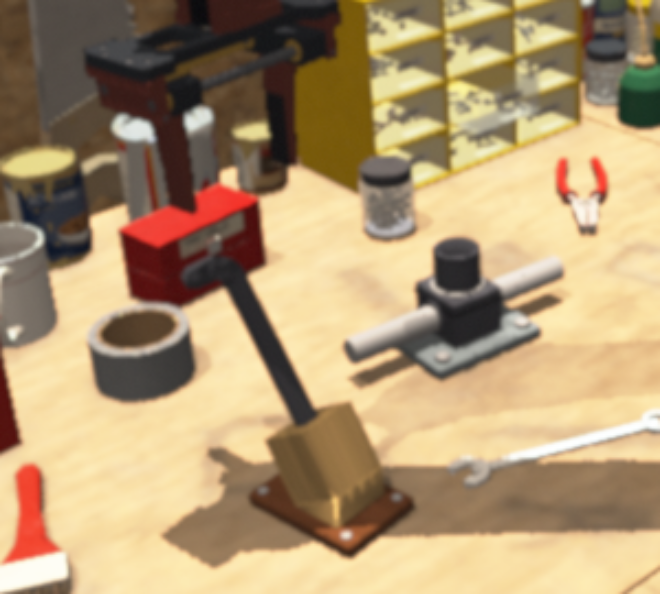

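The gripper straddles the key, with the left finger ending near (180,205) in the crop and the right one near (283,155). The key bend is between them at about (210,270). I'll descend now.

```bash
python3 -m crank '[[0,0,0,0.2,0],[0,0,0,0.4,0],[0,0,0,0.5,0],[0,0,0,0.6,0],[0,0,0,0.64,0],[0,0,0,0.64,0]]'; python3 -c "
from h import *
to(.56,.2732,.1312,100)
snap('scene','s2')
im=cv2.imread('pics/s2.png');cv2.imwrite('pics/s2c.png',cv2.resize(im[150:420,90:390],None,fx=2.2,fy=2.2))"
```

```text
t: 3.07
ee_pos: [0.5608, 0.2683, 0.1308]
ee_rot: [0.649, 0.761, -0.002, -0.0]
force: [0.3, -0.6, -0.1]
grip_width: 0.998
t 3.07 tcp [0.5608 0.2683 0.1308] yaw 99.12 tilt [-0.0028 -0.0027] F [ 0.3222 -0.6383 -0.082 ] M [-0.0254 -0.0665 -0.0201] g 87.9 j [ 0.02  0.63 -0.8   1.66  0.5   1.07  0.8 ]
rows: shift [ 0.025 -0.    -0.002] turn -0.0049 nrows 0.11889614803123483 0.12269447478355719
```

View pics/s2c.png

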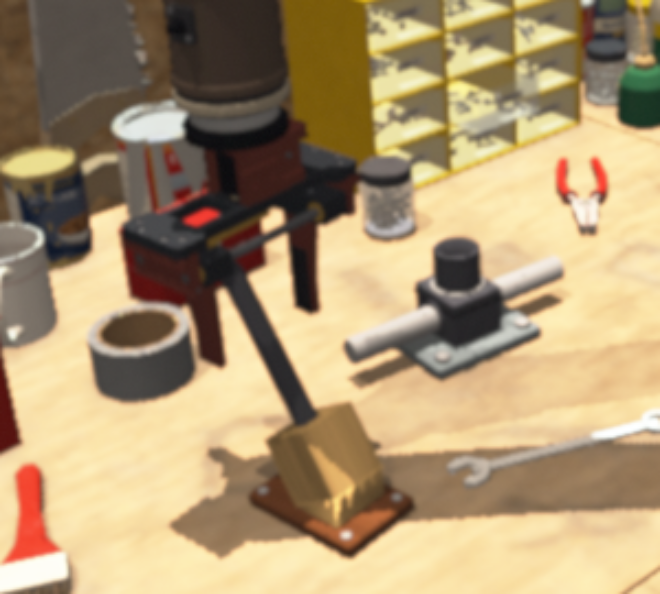

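The fingers straddle the arm just below the bend, with no contact force. Closing.

```bash
python3 -m crank '[[0.4,0,0,0,0],[0.6,0,0,0,0],[0.7,0,0,0,0],[0.8,0,0,0,0],[1,0,0,0,0],[1,0,0,0,0],[1,0,0,0,0],[1,0,0,0,0]]' 30; python3 -c "
from h import *
to(.56,.2732,.1312,100)"
```

```text
t: 3.78
ee_pos: [0.5614, 0.2711, 0.1326]
ee_rot: [0.647, 0.762, -0.0, 0.0]
force: [-0.1, -0.4, 0.4]
grip_width: 0.429
t 3.78 tcp [0.5614 0.2711 0.1326] yaw 99.33 tilt [ 0. -0.] F [-0.1294 -0.4372  0.4358] M [ 0.0489 -0.1302 -0.018 ] g 37.8 j [ 0.02  0.63 -0.81  1.66  0.5   1.08  0.8 ]
rows: shift [ 0.012 -0.005  0.007] turn -0.0037 nrows 0.07036585701601326 0.0929125047291708
```

Still closing.

```bash
python3 -m crank '[[1,0,0,0,0],[1,0,0,0,0],[1,0,0,0,0],[1,0,0,0,0],[1,0,0,0,0]]' 30; python3 -c "
from h import *
to(.58,.275,.166,100)"
```

```text
t: 4.2
ee_pos: [0.5612, 0.2722, 0.1327]
ee_rot: [0.647, 0.762, 0.001, -0.001]
force: [0.2, 4.3, -1.4]
grip_width: 0.189
t 4.2 tcp [0.5612 0.2722 0.1327] yaw 99.35 tilt [-0.0001  0.0019] F [ 0.2189  4.3485 -1.4235] M [ 1.2172 -0.0552 -0.2337] g 16.6 j [ 0.02  0.63 -0.81  1.66  0.5   1.07  0.8 ]
rows: shift [-0.001  0.095 -0.166] turn -0.0036 nrows 0.9195986929889448 0.09027786274004675
```

```bash
python3 -m crank '[[1,0,0.0125,-0.0217,0],[1,0,0.025,-0.0433,0],[1,0,0.05,-0.0866,0],[1,0,0.075,-0.13,0],[1,0,0.1,-0.173,0],[1,0,0.125,-0.2165,0],[1,0,0.15,-0.26,0],[1,0,0.15,-0.26,0]]' 30; python3 -c "
from h import *
st()
snap('scene','s3')
im=cv2.imread('pics/s3.png');cv2.imwrite('pics/s3c.png',cv2.resize(im[150:420,90:390],None,fx=2.2,fy=2.2))"
```

```text
t: 4.87
ee_pos: [0.5932, 0.2751, 0.1867]
ee_rot: [0.648, 0.762, 0.001, 0.001]
force: [0.7, -0.1, -3.3]
grip_width: 0.188
t 4.87 tcp [0.5932 0.2751 0.1867] yaw 99.25 tilt [ 0.0032 -0.0005] F [ 0.6957 -0.1393 -3.295 ] M [ 0.1096 -0.2406 -0.0206] g 16.5 j [ 0.02  0.62 -0.82  1.52  0.48  1.2   0.86]
```

View pics/s3c.png

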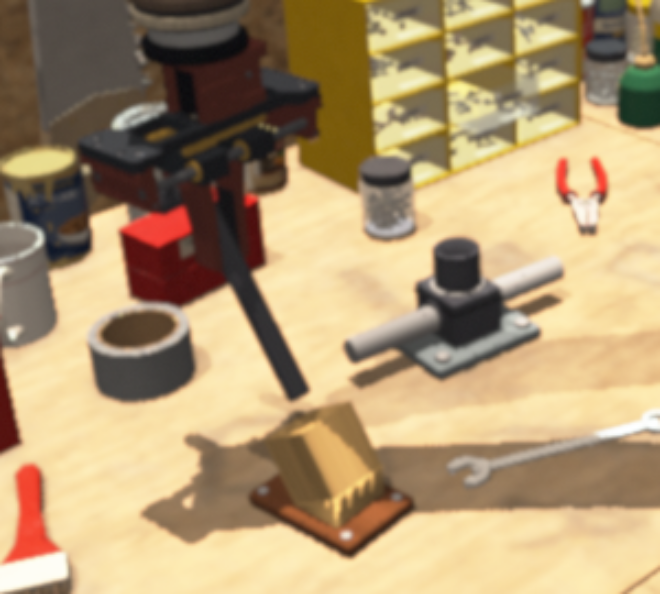

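The key is out and held at 30°, with its tail at px (300,390) in the crop, just above the hole. Next I bring the tail behind the block's top edge.

```bash
python3 -m crank '[[1,0,0,-0.15,0],[1,0,0,-0.3,0],[1,0,-0.19,-0.3,0],[1,0,-0.38,-0.3,0],[1,0,-0.38,-0.15,0],[1,0,-0.38,0,0],[1,0,-0.38,0.07,0],[1,0,-0.38,0.085,0],[1,0,-0.38,0.085,0]]' 30; python3 -c "
from h import *
st()
snap('scene','s4')
im=cv2.imread('pics/s4.png');cv2.imwrite('pics/s4c.png',cv2.resize(im[150:420,90:390],None,fx=2.2,fy=2.2))"
```

```text
t: 5.67
ee_pos: [0.5155, 0.2627, 0.1667]
ee_rot: [0.647, 0.762, -0.001, -0.0]
force: [1.2, -1.3, -3.1]
grip_width: 0.19
t 5.67 tcp [0.5155 0.2627 0.1667] yaw 99.33 tilt [-0.002  -0.0016] F [ 1.2035 -1.3404 -3.1218] M [ 0.1263 -0.2421 -0.0411] g 16.7 j [ 0.06  0.53 -0.85  1.73  0.44  1.09  0.8 ]
```

View pics/s4c.png

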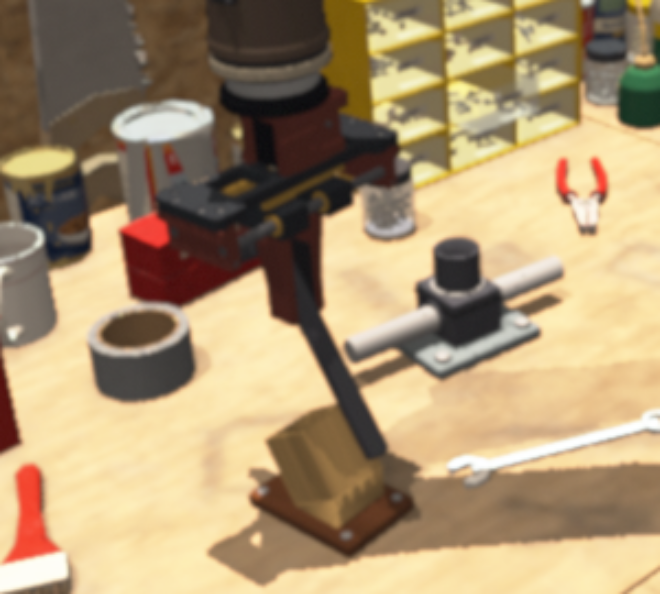

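```bash
python3 - <<'E'
from h import *
f=np.load('pics/s4.npz');P=cloud('scene',f['d'])
for u,v in((258,350),(255,345),(250,332),(240,310),(232,295),(245,340),(240,335)): print((u,v),P[v,u],f['im'][v,u])
E
```

```text
(258, 350) [0.4452 0.2557 0.0854] [52 51 52]
(255, 345) [0.4497 0.2576 0.0938] [52 50 52]
(250, 332) [0.4648 0.2547 0.1102] [51 50 53]
(240, 310) [0.4812 0.2591 0.1465] [44 41 43]
(232, 295) [0.4961 0.2617 0.1692] [44 42 44]
(245, 340) [0.4876 0.2503 0.0811] [ 56  89 116]
(240, 335) [0.504  0.2485 0.0822] [ 74 114 148]
```

The tail is behind the block's top edge and laterally on the block (axis y about 0.25, block 0.235 to 0.29). Levering now: move forward and down on an arc, first half.

```bash
python3 -m crank '[[1,0,0.08,0,0],[1,0,0.14,0,0],[1,0,0.18,0.02,0],[1,0,0.22,0.05,0],[1,0,0.255,0.085,0],[1,0,0.29,0.12,0],[1,0,0.32,0.16,0],[1,0,0.32,0.16,0]]' 20; python3 -c "
from h import *
st()
snap('scene','s5')
im=cv2.imread('pics/s5.png');cv2.imwrite('pics/s5c.png',cv2.resize(im[150:420,90:390],None,fx=2.2,fy=2.2))"
```

```text
t: 6.38
ee_pos: [0.5797, 0.2735, 0.1335]
ee_rot: [0.647, 0.762, -0.001, -0.0]
force: [-0.1, -0.8, -4.0]
grip_width: 0.194
t 6.38 tcp [0.5797 0.2735 0.1335] yaw 99.3 tilt [-0.0016 -0.0005] F [-0.1496 -0.7837 -3.9938] M [ 0.0348 -0.2155  0.0061] g 17.1 j [ 0.01  0.66 -0.79  1.61  0.51  1.1   0.82]
```

View pics/s5c.png

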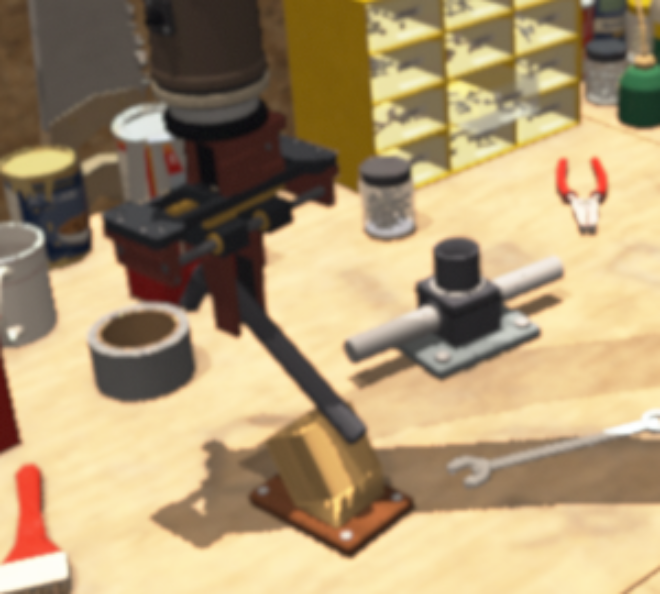

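It is pivoting as intended, with the arm now about 35° from level. Second half.

```bash
python3 -m crank '[[1,0,0.025,0.04,0],[1,0,0.045,0.085,0],[1,0,0.065,0.13,0],[1,0,0.08,0.18,0],[1,0,0.09,0.23,0],[1,0,0.095,0.27,0],[1,0,0.095,0.28,0]]' 20; python3 - <<'E'
from h import *
st()
im,d=snap('scene','s6')
cv2.imwrite('pics/s6c.png',cv2.resize(im[150:420,90:390],None,fx=2.2,fy=2.2))
E
```

```text
t: 7.02
ee_pos: [0.5976, 0.2766, 0.0776]
ee_rot: [0.647, 0.762, -0.001, -0.0]
force: [2.2, 0.6, -0.3]
grip_width: 0.19
t 7.02 tcp [0.5976 0.2766 0.0776] yaw 99.33 tilt [-0.0017 -0.0007] F [ 2.1756  0.5752 -0.3445] M [ 0.1267 -0.258  -0.0444] g 16.7 j [-0.02  0.74 -0.75  1.6   0.56  1.03  0.79]
```

View pics/s6c.png

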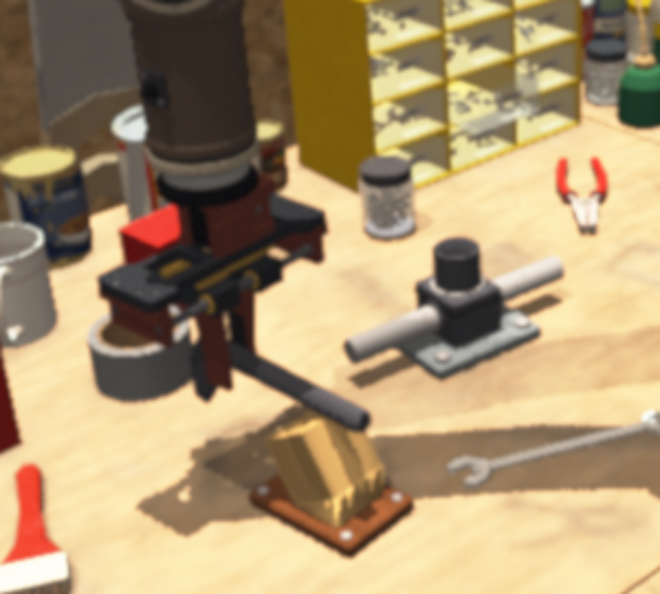

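```bash
cat >> h.py <<'E'
def keyline(tag,box,zmin,thr=95):
    f=np.load(f'pics/{tag}.npz');P=cloud('scene',f['d']);u0,v0,u1,v1=box
    m=np.zeros((480,640),bool);m[v0:v1,u0:u1]=True
    m&=(f['im'].max(2)<thr)&(f['d']>0)&(P[...,2]>zmin)
    m=cv2.erode(m.astype(np.uint8),np.ones((2,2)))>0
    Q=P[m].astype(np.float32); L=cv2.fitLine(Q,cv2.DIST_HUBER,0,.001,.001).ravel()
    dv=L[:3]*np.sign(L[0]);print(len(Q),'dir',dv,'pitch',np.degrees(np.arcsin(dv[2])),'yaw',np.degrees(np.arctan2(dv[1],dv[0])),'pt',L[3:],Q.min(0),Q.max(0))
    return m
E
python3 - <<'E'
from h import *
m=keyline('s6',(204,305,262,350),.08)
im=np.load('pics/s6.npz')['im'].copy();im[m]=(0,255,0);cv2.imwrite('pics/s6m.png',cv2.resize(im[270:370,160:290],None,fx=5,fy=5))
E
```

```text
337 dir [0.9822 0.1542 0.1069] pitch 6.1351767 yaw 8.924399 pt [0.5108 0.2685 0.1012] [0.4531 0.2476 0.0877] [0.5717 0.2791 0.1115]
```

View pics/s6m.png

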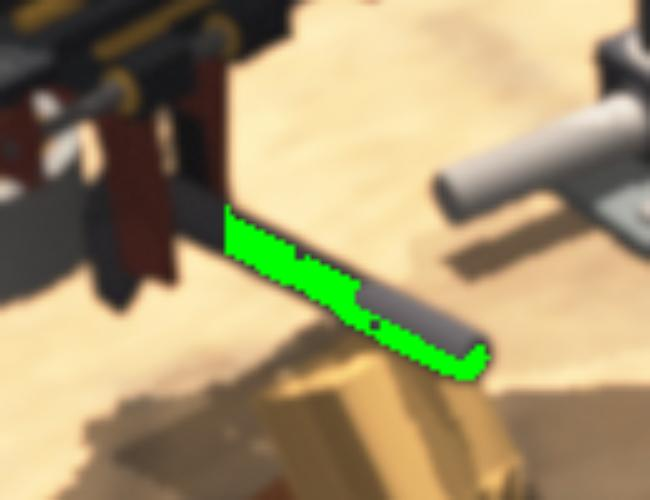

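```bash
sed -i "s/m&=(f\['im'\].max(2)<thr)/I=f['im'].astype(int);m\&=(I.max(2)<170)\&(I.max(2)-I.min(2)<18)/" h.py; python3 - <<'E'
from h import *
m=keyline('s6',(204,305,262,350),.08)
im=np.load('pics/s6.npz')['im'].copy();im[m]=(0,255,0);cv2.imwrite('pics/s6m.png',cv2.resize(im[270:370,160:290],None,fx=4,fy=4))
st()
E
```

```text
425 dir [0.9838 0.1684 0.0613] pitch 3.516169 yaw 9.71462 pt [0.5024 0.2665 0.1024] [0.4531 0.2491 0.0905] [0.5679 0.2791 0.1115]
t 7.07 tcp [0.5974 0.2767 0.078 ] yaw 99.34 tilt [-0.0017 -0.0007] F [ 0.5673 -0.4219 -2.3763] M [ 0.0321 -0.2795 -0.0274] g 17.1 j [-0.02  0.74 -0.75  1.6   0.56  1.03  0.79]
```

View pics/s6m.png

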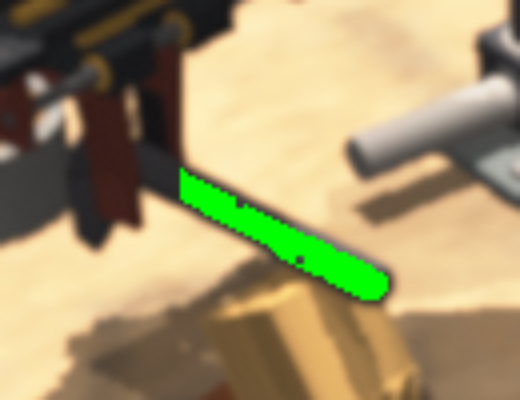

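The long arm is about 3.5° off level with its tail resting on the edge. I'll press down a little more, then lift and re-measure.

```bash
python3 -m crank '[[1,0,0,0.02,0],[1,0,0,0.04,0],[1,0,0,0.04,0],[1,0,0,0,0],[1,0,0,-0.15,0],[1,0,0,-0.15,0]]' 30; python3 - <<'E'
from h import *
im,d=snap('scene','s7')
cv2.imwrite('pics/s7c.png',cv2.resize(im[220:370,120:320],None,fx=4,fy=4))
m=keyline('s7',(204,275,262,340),.1)
st()
E
```

```text
t: 7.57
ee_pos: [0.5992, 0.2788, 0.1145]
ee_rot: [0.647, 0.762, 0.003, 0.001]
force: [0.1, 0.8, -3.7]
grip_width: 0.19
388 dir [0.9815 0.1916 0.0007] pitch 0.041048903 yaw 11.043817 pt [0.4912 0.2663 0.1429] [0.4541 0.2492 0.131 ] [0.5576 0.2794 0.1491]
t 7.62 tcp [0.599  0.2784 0.1126] yaw 99.35 tilt [0.0039 0.0024] F [ 0.0542 -0.1389 -3.3474] M [ 0.1164 -0.3796 -0.035 ] g 16.9 j [-0.01  0.7  -0.77  1.58  0.54  1.08  0.81]
```

View pics/s7c.png

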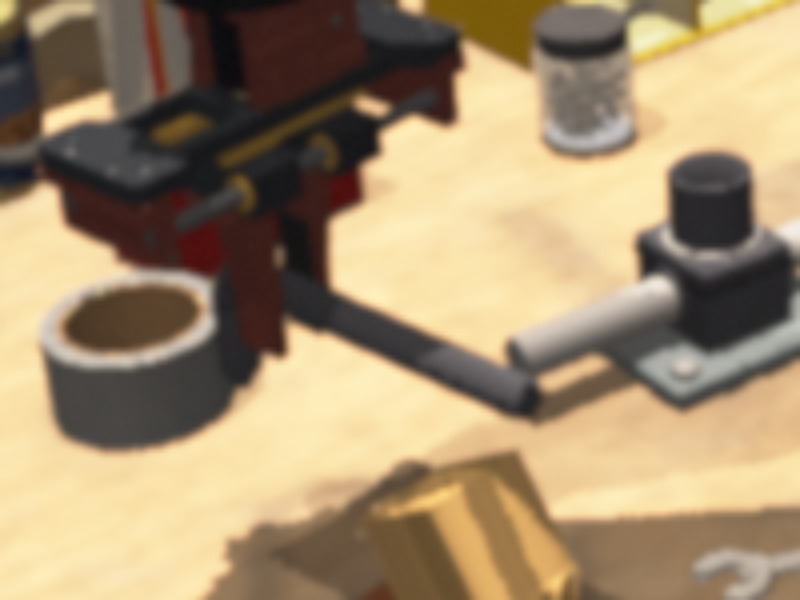

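```bash
cat >> h.py <<'E'
def rayplane(n,u,v,p0,nrm):
    c=viewer.get_calibration(n);K,R,T=c['mtx'],c['R'],np.ravel(c['t']);C=-R.T@T
    r=R.T@np.linalg.solve(K,[u,v,1]);return C+r*((np.array(p0)-C)@nrm)/(r@nrm)
E
python3 - <<'E'
from h import *
o,R,y=st(); nrm=R[:,0]; tcp=o['ee_pos']; g=tcp+[0,0,.019]
im=cv2.imread('pics/s7.png');cv2.imwrite('pics/s7d.png',cv2.resize(im[270:330,165:265],None,fx=8,fy=8,interpolation=cv2.INTER_CUBIC))
for nm,u,v in(('tail',251.5,319),('tip',180,315),('tipL',177,316),('tipR',184,312)):
    for off in (0,.0085):
        q=rayplane('scene',u,v,g+nrm*off,nrm)-g; print(nm,off,'along',q@R[:,1],'z',q[2])
f=np.load('pics/s7.npz');P=cloud('scene',f['d'])
for v in (290,300,305,310):
  for u in (175,178,181):print((u,v),P[v,u],f['im'][v,u])
E
```

```text
t 7.62 tcp [0.599  0.2784 0.1126] yaw 99.35 tilt [0.0039 0.0024] F [ 0.0542 -0.1389 -3.3474] M [ 0.1164 -0.3796 -0.035 ] g 16.9 j [-0.01  0.7  -0.77  1.58  0.54  1.08  0.81]
tail 0 along -0.14372021996781145 z 0.007093698500695855
tail 0.0085 along -0.15242336562641512 z 0.01489701070312821
tip 0 along 0.03699752583171839 z -0.05340132342235471
tip 0.0085 along 0.02567789650959436 z -0.04472214683878106
tipL 0 along 0.0460829723897649 z -0.05895006697732619
tipL 0.0085 along 0.03463180135108305 z -0.05019055408366613
tipR 0 along 0.024442232695449328 z -0.042396716637091214
tipR 0.0085 along 0.013304382529746344 z -0.03387686792555189
(175, 290) [0.6259 0.2924 0.1373] [40 41 44]
(178, 290) [0.606  0.2971 0.1475] [28 31 51]
(181, 290) [0.5987 0.2954 0.1499] [24 28 56]
(175, 300) [0.629  0.2935 0.1163] [44 44 45]
(178, 300) [0.6264 0.2891 0.1155] [39 38 42]
(181, 300) [0.6024 0.296  0.1288] [27 32 61]
(175, 305) [0.6339 0.2923 0.1034] [41 39 41]
(178, 305) [0.63   0.2886 0.1035] [41 39 42]
(181, 305) [0.6035 0.2967 0.1186] [30 32 56]
(175, 310) [0.6375 0.2919 0.0912] [44 42 43]
(178, 310) [0.6305 0.2897 0.0934] [40 38 39]
(181, 310) [0.6274 0.2855 0.0929] [38 38 38]
```

View pics/s7d.png

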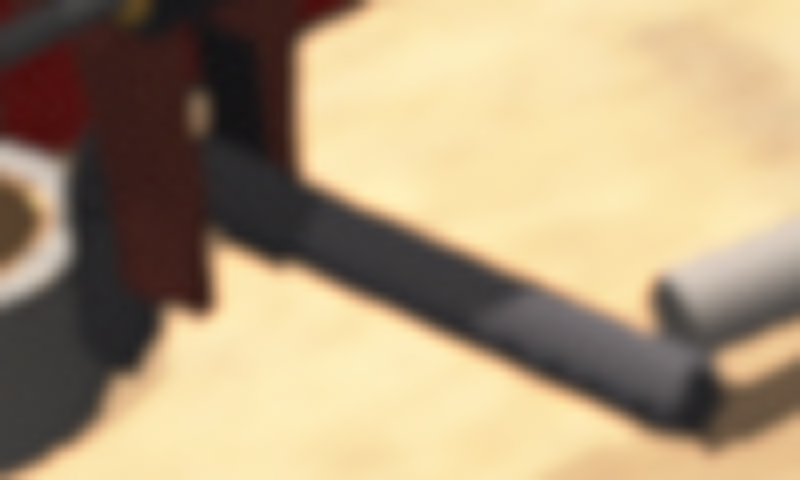

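The long arm is level (pitch 0.0°), and the tail and tip rays agree that the bend is about 37 mm ahead of the pads with the axis about 25 mm above the TCP. Next I carry it over the screw.

```bash
python3 -c "
from h import *
to(.578,.029,.185,84.5)
to(.59,.12,.185,90)"
```

```text
t 7.62 tcp [0.599  0.2784 0.1126] yaw 99.35 tilt [0.0039 0.0024] F [ 0.0542 -0.1389 -3.3474] M [ 0.1164 -0.3796 -0.035 ] g 16.9 j [-0.01  0.7  -0.77  1.58  0.54  1.08  0.81]
rows: shift [-1.213 -0.304 -0.365] turn 0.0825 nrows 6.2479711358715955 2.073728513509622
t 7.62 tcp [0.599  0.2784 0.1126] yaw 99.35 tilt [0.0039 0.0024] F [ 0.0542 -0.1389 -3.3474] M [ 0.1164 -0.3796 -0.035 ] g 16.9 j [-0.01  0.7  -0.77  1.58  0.54  1.08  0.81]
rows: shift [-0.774 -0.171 -0.364] turn 0.0519 nrows 4.181895290956373 1.3055720889286164
```

```bash
python3 -m crank '[[1,0,0,-0.18,0],[1,0,0,-0.36,0],[1,-0.12,-0.03,-0.36,0.01],[1,-0.25,-0.06,-0.36,0.02],[1,-0.4,-0.1,-0.36,0.03],[1,-0.55,-0.13,-0.36,0.04],[1,-0.68,-0.16,-0.36,0.05],[1,-0.77,-0.18,-0.36,0.05],[1,-0.77,-0.18,-0.36,0.05]]' 40; python3 -c "
from h import *
to(.578,.029,.185,84.5)"
```

```text
t: 8.37
ee_pos: [0.5872, 0.113, 0.1803]
ee_rot: [0.707, 0.707, -0.002, 0.001]
force: [1.1, -0.6, -4.5]
grip_width: 0.19
t 8.37 tcp [0.5872 0.113  0.1803] yaw 89.99 tilt [-0.0017 -0.0042] F [ 1.0839 -0.5656 -4.4858] M [ 0.0503 -0.3309 -0.0115] g 16.7 j [ 0.29  0.53 -0.79  1.67  0.41  1.12  0.95]
rows: shift [-0.42  -0.046 -0.022] turn 0.0305 nrows 2.029692117876538 0.7662711264748813
```

```bash
python3 -m crank '[[1,-0.12,-0.01,0,0.01],[1,-0.25,-0.03,0,0.02],[1,-0.36,-0.04,0,0.03],[1,-0.42,-0.045,0,0.03],[1,-0.42,-0.045,0,0.03],[1,-0.42,-0.045,0,0.03]]' 40; python3 - <<'E'
from h import *
im,d=snap('scene','s8');o,R,y=st()
cv2.imwrite('pics/s8c.png',cv2.resize(im[160:340,200:400],None,fx=4,fy=4,interpolation=2)[:600])
im,d=snap('top','t8');cv2.imwrite('pics/t8c.png',cv2.resize(im[170:320,240:440],None,fx=4,fy=4,interpolation=2))
E
```

```text
t: 8.87
ee_pos: [0.5787, 0.0355, 0.1814]
ee_rot: [0.738, 0.675, 0.0, -0.0]
force: [0.0, 0.6, -4.2]
grip_width: 0.191
t 8.92 tcp [0.5788 0.0367 0.1816] yaw 85.03 tilt [0.0001 0.0012] F [-0.0284  1.3311 -4.2865] M [ 0.0784 -0.3369  0.0209] g 16.6 j [ 0.43  0.49 -0.78  1.72  0.38  1.09  1.01]
```

View pics/s8c.png

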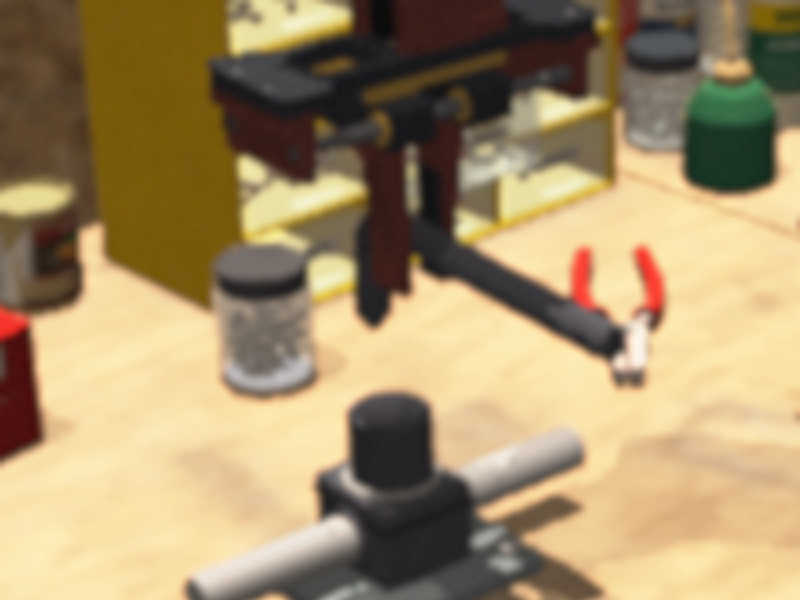

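View pics/t8c.png

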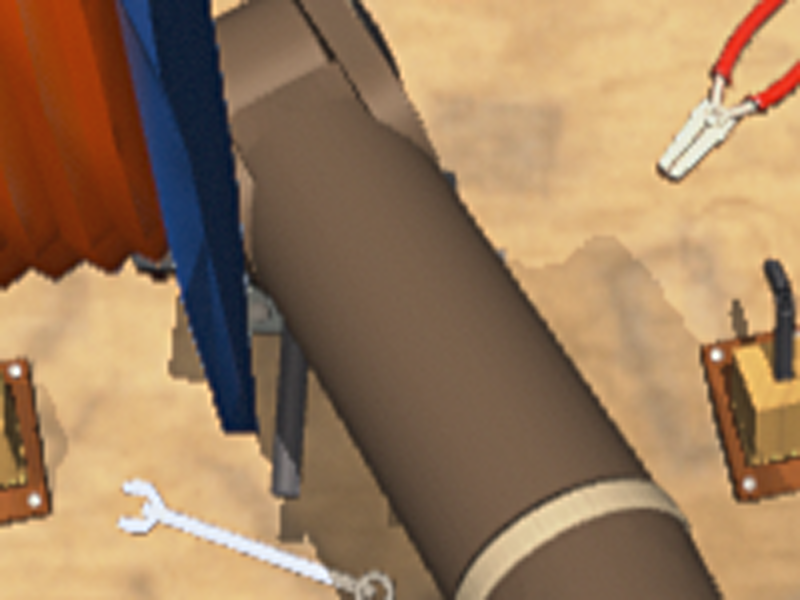

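```bash
python3 - <<'E'
from h import *
o,R,y=st(); nrm=R[:,0]; g=o['ee_pos']
im=cv2.imread('pics/s8.png');cv2.imwrite('pics/s8d.png',cv2.resize(im[205:275,280:370],None,fx=8,fy=8,interpolation=cv2.INTER_CUBIC))
for nm,u,v in(('tip',374/4+200,160+320/4),('tail',612/4+200,160+342/4)):
    q=rayplane('scene',u,v,g,nrm)-g; print(nm,'along',q@R[:,1],'z',q[2])
m=keyline('s8',(310,215,358,250),.15)
f=np.load('pics/s8.npz');P=cloud('scene',f['d'])
for u,v in((291,225),(291,230),(292,235),(293,238)):print((u,v),P[v,u],f['im'][v,u])
E
```

```text
t 8.97 tcp [0.5788 0.0372 0.1817] yaw 85.08 tilt [0.0002 0.0013] F [-0.483   0.1125 -4.1161] M [ 0.042  -0.2745 -0.0039] g 16.5 j [ 0.43  0.49 -0.78  1.72  0.38  1.09  1.01]
tip along 0.03125585338751594 z -0.031604746449223675
tail along -0.14603554074324954 z 0.023120680969829555
281 dir [ 0.9972 -0.0701  0.027 ] pitch 1.5490425 yaw -4.020489 pt [0.479  0.0507 0.2096] [0.4333 0.0372 0.1978] [0.5536 0.059  0.2146]
(291, 225) [0.6106 0.0386 0.1833] [38 35 40]
(291, 230) [0.61   0.0396 0.1732] [40 37 39]
(292, 235) [0.609  0.0385 0.1625] [38 36 37]
(293, 238) [0.6104 0.0352 0.1545] [38 36 36]
```

View pics/s8d.png

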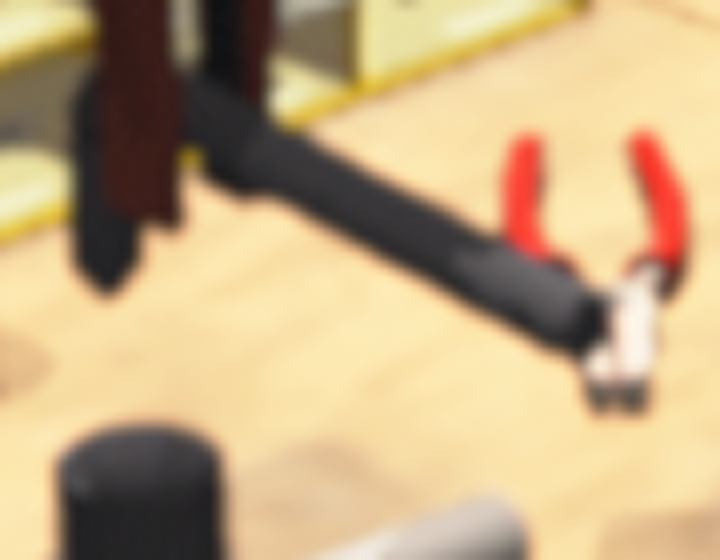

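The tip is above the screw, at px (293,241). The tip and tail rays put the bend 35 to 36 mm ahead of the TCP, so I shift -8.5 mm in y and go down to just above the mouth.

```bash
python3 -m crank '[[1,-0.042,0.01,0,0],[1,-0.042,0.01,0.07,0],[1,-0.042,0.01,0.15,0],[1,-0.042,0.01,0.2,0],[1,-0.042,0.01,0.2,0],[1,-0.042,0.01,0.2,0]]' 40; python3 - <<'E'
from h import *
im,d=snap('scene','s9');o,R,y=st()
cv2.imwrite('pics/s9c.png',cv2.resize(im[205:315,250:370],None,fx=5,fy=5,interpolation=2))
m=keyline('s9',(310,225,360,270),.1)
E
```

```text
t: 9.47
ee_pos: [0.5799, 0.0271, 0.1413]
ee_rot: [0.737, 0.676, -0.0, -0.001]
force: [-0.6, 0.2, -3.6]
grip_width: 0.193
t 9.52 tcp [0.5803 0.0272 0.142 ] yaw 84.98 tilt [0.0002 0.0004] F [ 1.2334  1.2328 -3.7891] M [ 0.0393 -0.295  -0.028 ] g 16.8 j [ 0.42  0.53 -0.76  1.76  0.42  1.02  0.99]
327 dir [ 0.9942 -0.102   0.0338] pitch 1.9343748 yaw -5.859383 pt [0.4795 0.0423 0.1698] [0.4356 0.0151 0.1592] [0.5795 0.0499 0.1887]
```

View pics/s9c.png

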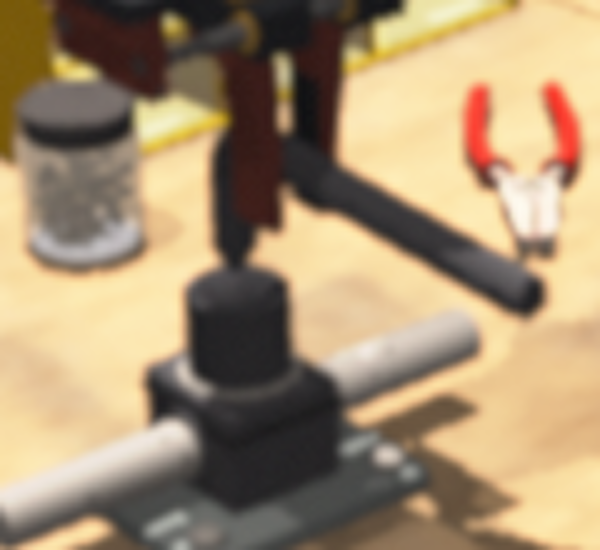

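The tip, at crop (235,265), sits just above the socket's centre at about (238,285) once the 8 mm of height is allowed for. Lowering in.

```bash
python3 -m crank '[[1,0,0,0.03,0],[1,0,0,0.06,0],[1,0,0,0.09,0],[1,0,0,0.09,0]]' 40; python3 -c "
from h import *
st()"
```

```text
t: 9.85
ee_pos: [0.5794, 0.0263, 0.1223]
ee_rot: [0.738, 0.675, -0.001, -0.0]
force: [-0.1, -0.9, -4.5]
grip_width: 0.191
t 9.85 tcp [0.5794 0.0263 0.1223] yaw 84.93 tilt [-0.0017 -0.0003] F [-0.0894 -0.9374 -4.5127] M [ 0.0414 -0.2945  0.0162] g 16.8 j [ 0.41  0.55 -0.74  1.78  0.44  0.99  0.98]
```

```bash
python3 -m crank '[[1,0,0,0.02,0],[1,0,0,0.04,0],[1,0,0,0.06,0],[1,0,0,0.06,0]]' 40; python3 -c "
from h import *
st()"
```

```text
t: 10.18
ee_pos: [0.5795, 0.027, 0.1107]
ee_rot: [0.737, 0.675, -0.0, -0.001]
force: [-0.9, 1.5, -4.5]
grip_width: 0.19
t 10.18 tcp [0.5795 0.027  0.1107] yaw 84.96 tilt [-0.0013  0.0004] F [-0.8795  1.5139 -4.4782] M [ 0.4002 -0.0895  0.1002] g 16.7 j [ 0.41  0.57 -0.74  1.79  0.45  0.97  0.97]
```

```bash
python3 -m crank '[[1,0,0,0.015,0],[1,0,0,0.03,0],[1,0,0,0.04,0],[1,0,0,0.04,0],[1,0,0,0.04,0]]' 40; python3 - <<'E'
from h import *
im,d=snap('scene','s10');o,R,y=st()
cv2.imwrite('pics/s10c.png',cv2.resize(im[205:315,250:370],None,fx=5,fy=5,interpolation=2))
m=keyline('s10',(310,225,360,280),.1)
E
```

```text
t: 10.6
ee_pos: [0.5798, 0.0268, 0.1033]
ee_rot: [0.738, 0.675, -0.0, -0.0]
force: [-2.5, 2.0, -4.1]
grip_width: 0.189
t 10.65 tcp [0.5798 0.0268 0.1034] yaw 84.95 tilt [-0.0007  0.0002] F [-2.2612  3.1233 -4.6096] M [0.733  0.2324 0.1221] g 16.9 j [ 0.4   0.58 -0.73  1.79  0.46  0.95  0.96]
369 dir [ 0.9867 -0.1531  0.0552] pitch 3.1615806 yaw -8.81897 pt [0.4928 0.041  0.1322] [0.4358 0.0081 0.1221] [0.5791 0.0474 0.2036]
```

View pics/s10c.png

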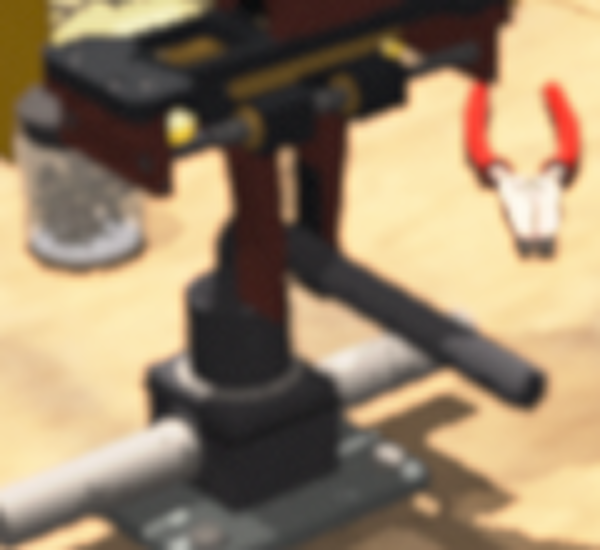

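The key is in the socket, with the bend about 4 mm above fully seated. I'll lower the last few mm until it bottoms.

```bash
python3 -m crank '[[1,0,0,0.01,0],[1,0,0,0.015,0],[1,0,0,0.02,0],[1,0,0,0.02,0],[1,0,0,0.02,0]]' 40; python3 -c "
from h import *
st()"
```

```text
t: 11.07
ee_pos: [0.5799, 0.0271, 0.1011]
ee_rot: [0.738, 0.675, -0.0, 0.0]
force: [-8.3, 2.1, 9.9]
grip_width: 0.191
t 11.07 tcp [0.5799 0.0271 0.1011] yaw 84.95 tilt [ 0.0004 -0.0006] F [-8.2912  2.0762  9.9207] M [0.5708 1.3777 0.0822] g 16.8 j [ 0.4   0.58 -0.73  1.79  0.46  0.95  0.96]
```

The key has bottomed, with about 14 N of downward push. I let go, slide out along the lever and look.

```bash
python3 -m crank '[[0.8,0,0,-0.01,0],[0.6,0,0,-0.01,0],[0.5,0,0,-0.01,0],[0.5,0,0,-0.01,0],[0.5,0,0,-0.01,0],[0.5,0,-0.1,-0.01,0],[0.5,0,-0.2,-0.01,0],[0.5,0,-0.32,-0.01,0],[0.5,0,-0.32,-0.01,0]]' 40; python3 - <<'E'
from h import *
im,d=snap('scene','s11');o,R,y=st()
cv2.imwrite('pics/s11c.png',cv2.resize(im[205:315,250:370],None,fx=5,fy=5,interpolation=2))
E
```

```text
t: 11.82
ee_pos: [0.5124, 0.0325, 0.1012]
ee_rot: [0.737, 0.676, -0.002, -0.001]
force: [-0.4, -0.2, -1.1]
grip_width: 0.502
t 11.87 tcp [0.5147 0.0321 0.1016] yaw 84.99 tilt [-0.0008 -0.0011] F [ 0.6892 -0.1852 -0.2733] M [ 0.0046 -0.1851  0.0344] g 44.2 j [ 0.44  0.49 -0.76  1.95  0.43  0.88  0.93]
```

View pics/s11c.png

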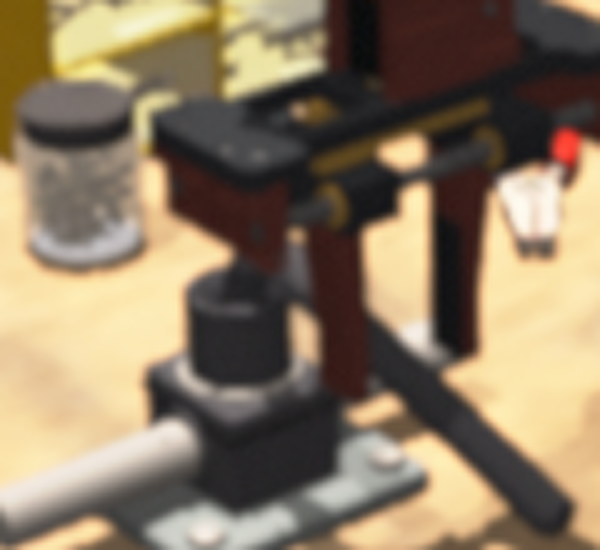

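```bash
python3 - <<'E'
from h import *
m=keyline('s11',(325,270,366,315),.05)
f=np.load('pics/s11.npz');P=cloud('scene',f['d'])
for u,v in((300,264),(308,265),(330,280),(340,290),(350,300),(358,307)):print((u,v),P[v,u],f['im'][v,u])
E
```

```text
330 dir [ 0.9373 -0.0457  0.3456] pitch 20.220709 yaw -2.7933466 pt [0.4752 0.0343 0.0921] [0.4269 0.0084 0.0657] [0.5228 0.0406 0.1138]
(300, 264) [0.6006 0.0282 0.0981] [37 35 37]
(308, 265) [ 0.7236 -0.1001  0.0009] [58 65 76]
(330, 280) [0.5071 0.0353 0.1018] [45 43 44]
(340, 290) [0.4808 0.035  0.0909] [52 51 53]
(350, 300) [0.4527 0.0371 0.0822] [56 53 56]
(358, 307) [0.4301 0.0394 0.0782] [57 54 57]
```

Unsupported, the lever sags about 18° within the socket's clearance. That fits the geometry: a 19.6 mm corner width in a 21.9 mm slot, with the tip still about 29 mm deep. I lower the open jaws round the lever about 100 mm out, grip, then lift it level again.

```bash
python3 -m crank '[[0.5,0,0,0.05,0],[0.5,0,0,0.1,0],[0.5,0,0,0.1,0],[0.8,0,0,0.1,0],[1,0,0,0.1,0],[1,0,0,0.1,0],[1,0,0,0.1,0],[1,0,0,0.1,0],[1,0,0,0.1,0],[1,0,0,0.1,0]]' 30; python3 - <<'E'
from h import *
im,d=snap('scene','s12');o,R,y=st()
cv2.imwrite('pics/s12c.png',cv2.resize(im[205:315,250:370],None,fx=5,fy=5,interpolation=2))
E
```

```text
t: 12.7
ee_pos: [0.5162, 0.0322, 0.0817]
ee_rot: [0.738, 0.675, -0.0, 0.0]
force: [-1.4, -1.5, 0.5]
grip_width: 0.189
t 12.75 tcp [0.5162 0.0322 0.0817] yaw 84.93 tilt [-0.0002 -0.0002] F [-0.9732  0.4765  0.0284] M [-0.0829  0.2173  0.0983] g 17.0 j [ 0.42  0.52 -0.74  1.96  0.46  0.84  0.91]
```

View pics/s12c.png

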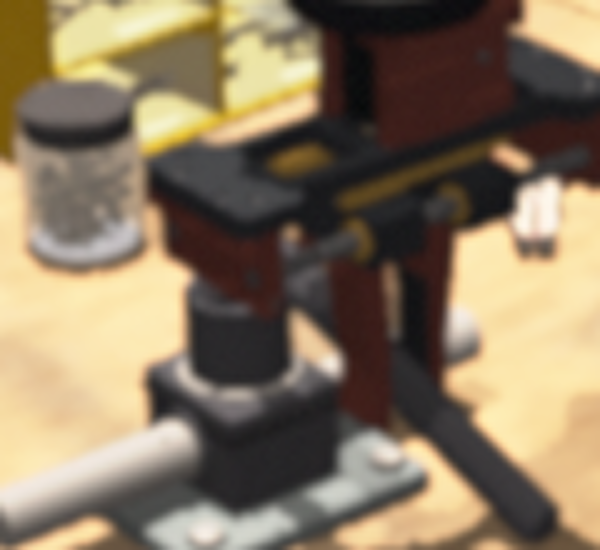

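```bash
python3 -m crank '[[1,0,0.01,-0.03,0],[1,0,0.02,-0.06,0],[1,0,0.027,-0.09,0],[1,0,0.034,-0.12,0],[1,0,0.034,-0.12,0]]' 25; python3 - <<'E'
from h import *
im,d=snap('scene','s13');o,R,y=st()
cv2.imwrite('pics/s13c.png',cv2.resize(im[205:315,250:370],None,fx=5,fy=5,interpolation=2))
m=keyline('s13',(335,255,366,310),.05)
E
```

```text
t: 13.17
ee_pos: [0.5232, 0.0321, 0.1068]
ee_rot: [0.738, 0.675, 0.0, 0.0]
force: [-4.0, 1.2, -3.0]
grip_width: 0.193
t 13.22 tcp [0.5232 0.0319 0.1063] yaw 84.94 tilt [0.0004 0.0001] F [-2.98    2.1164 -3.4383] M [0.6032 0.7226 0.1959] g 17.0 j [ 0.44  0.49 -0.76  1.92  0.43  0.9   0.94]
175 dir [ 0.975  -0.0909  0.2028] pitch 11.699977 yaw -5.3262033 pt [0.458  0.0422 0.1201] [0.4299 0.0329 0.1062] [0.4916 0.0495 0.1293]
```

View pics/s13c.png

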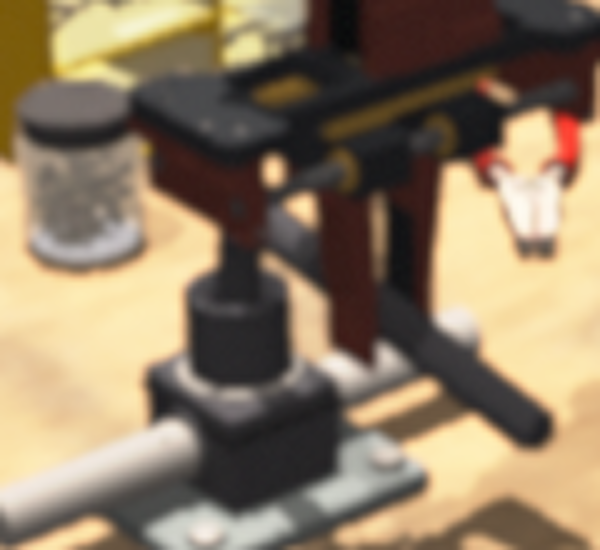

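Lifting at a 25 N grip raised the whole key, because the pads did not pivot: the wrist carries the full weight and the bend rose by about 10 mm. I set it back down and lift again with a light grip, so that the key pivots in the pads and its weight keeps it seated.

```bash
python3 -m crank '[[1,0,-0.01,0.03,0],[1,0,-0.02,0.06,0],[1,0,-0.03,0.09,0],[1,0,-0.034,0.12,0],[1,0,-0.034,0.12,0],[1,0,-0.034,0.12,0]]' 25; python3 -c "
from h import *
st()"; python3 -m crank '[[1,0,0,0,0],[1,0,0,0,0],[1,0,0.01,-0.02,0],[1,0,0.02,-0.05,0],[1,0,0.027,-0.08,0],[1,0,0.03,-0.1,0],[1,0,0.034,-0.12,0],[1,0,0.034,-0.12,0]]' 5; python3 - <<'E'
from h import *
im,d=snap('scene','s14');o,R,y=st()
cv2.imwrite('pics/s14c.png',cv2.resize(im[205:315,250:370],None,fx=5,fy=5,interpolation=2))
m=keyline('s14',(335,255,366,310),.05)
E
```

```text
t: 13.72
ee_pos: [0.5168, 0.0325, 0.0816]
ee_rot: [0.738, 0.675, 0.0, 0.0]
force: [2.1, 0.8, -0.3]
grip_width: 0.191
t 13.72 tcp [0.5168 0.0325 0.0816] yaw 84.96 tilt [0.0007 0.0002] F [ 2.0919  0.797  -0.2712] M [ 0.344  -0.5704  0.2219] g 16.8 j [ 0.42  0.52 -0.74  1.96  0.46  0.84  0.91]
t: 14.38
ee_pos: [0.5235, 0.0317, 0.1065]
ee_rot: [0.738, 0.675, 0.0, 0.0]
force: [-0.2, 0.1, -3.9]
grip_width: 0.198
t 14.43 tcp [0.5233 0.0316 0.1061] yaw 84.92 tilt [ 0.0006 -0.0001] F [-0.1474  1.3225 -3.2723] M [ 0.1656 -0.2067  0.0971] g 17.1 j [ 0.44  0.49 -0.76  1.92  0.43  0.89  0.94]
175 dir [ 0.9855 -0.0845  0.1468] pitch 8.44338 yaw -4.90207 pt [0.4578 0.0423 0.1216] [0.4313 0.0325 0.1109] [0.4906 0.0502 0.1297]
```

View pics/s14c.png

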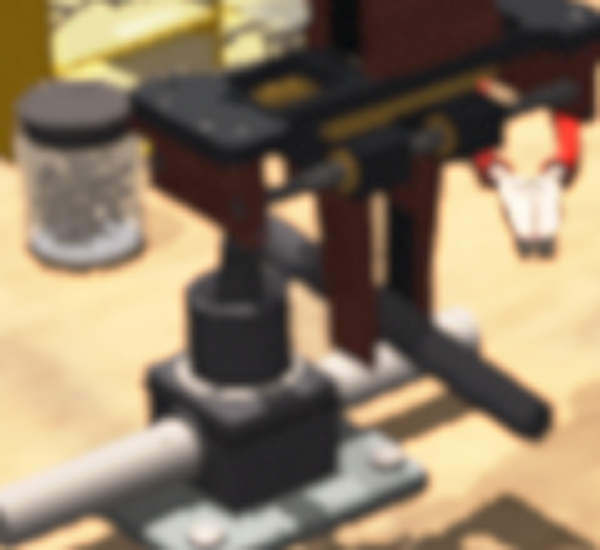

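```bash
cat >> h.py <<'E'
def mid(tag,u0,u1,v0,v1,p0,nrm,al,scr=(0.6153,0.0256)):
    f=np.load(f'pics/{tag}.npz');I=cv2.resize(f['im'],None,fx=1,fy=1).astype(int)
    pts=[]
    for u in range(u0,u1):
        vs=[v for v in range(v0,v1) if I[v,u].max()<75 and I[v,u].max()-I[v,u].min()<16]
        if len(vs)>5: pts.append((u,np.mean(vs),len(vs)))
    pts=np.array(pts); Q=np.array([rayplane('scene',a,b,p0,nrm) for a,b,_ in pts])
    s=(Q-np.array([*scr,0]))@al; k=np.polyfit(s,Q[:,2],1)
    print('pitch',np.degrees(np.arctan(k[0])),'z at screw axis',k[1],'s range',s.min(),s.max(),'rms',np.std(np.polyval(k,s)-Q[:,2]),'thick',pts[:,2].min(),pts[:,2].max())
E
python3 - <<'E'
from h import *
o,R,y=st()
mid('s14',336,356,255,300,o['ee_pos'],R[:,0],R[:,1])
mid('s13',336,356,255,300,o['ee_pos'],R[:,0],R[:,1])
mid('s12',338,356,265,315,o['ee_pos'],R[:,0],R[:,1])
mid('s11',332,356,265,315,o['ee_pos'],R[:,0],R[:,1])
mid('s10',318,350,225,285,o['ee_pos'],R[:,0],R[:,1])
E
```

```text
t 14.43 tcp [0.5233 0.0316 0.1061] yaw 84.92 tilt [ 0.0006 -0.0001] F [-0.1474  1.3225 -3.2723] M [ 0.1656 -0.2067  0.0971] g 17.1 j [ 0.44  0.49 -0.76  1.92  0.43  0.89  0.94]
pitch 3.3242626423720103 z at screw axis 0.12556988603447025 s range -0.1776500378249723 -0.12391727746625471 rms 0.0005263851229479089 thick 7.0 10.0
pitch 6.721370856567037 z at screw axis 0.1325651030074145 s range -0.17768188955484385 -0.12391727746625471 rms 0.0005113781966215838 thick 8.0 11.0
pitch 19.9749679131867 z at screw axis 0.13822860033848633 s range -0.1779650816961857 -0.1294372237326543 rms 0.0005193883560019512 thick 10.0 12.0
pitch 21.826365051042053 z at screw axis 0.15512594294754029 s range -0.17789963257018435 -0.1117381717203172 rms 0.008905689530902589 thick 9.0 21.0
pitch 13.340810068081323 z at screw axis 0.1556817554528552 s range -0.13271204419437635 -0.0701034504578639 rms 0.007152443823029187 thick 6.0 11.0
```

With the light grip the midline fit gives a pitch of 3.3° and a bend height of 0.1256 m, against 0.126 m when fully seated. Now I grip firmly and swing clockwise about the screw axis in small steps, watching for the torque that shows the play is used up.

```bash
cat > q.py <<'E'
from h import *
o=readout.get_obs();R=Ro.from_quat(o['ee_rot']).as_matrix();C=np.array([.6153,.0256])
r=o['ee_pos'][:2]-C;F=o['force'];M=o['moment']
print('t',round(o['t'],2),'toolyaw',np.degrees(np.arctan2(R[1,0],R[0,0])).round(2),'leverang',np.degrees(np.arctan2(r[1],r[0])).round(2),'rad',np.hypot(*r).round(4),'z',o['ee_pos'][2].round(4),'F',F,'Fx_tool',(F@R[:,0]).round(2),'M',M,'torque@C(reaction cw-res)',(r[0]*F[1]-r[1]*F[0]+M[2]).round(3),'j',o['joints'].round(2))
E
python3 -m crank '[[1,0,0,0,0],[1,0,0,0,0]]' 40; python3 q.py; python3 -m crank '[[1,0.02,0,0,0.014],[1,0.04,0.002,0,0.028],[1,0.04,0.002,0,0.028]]' 40; python3 q.py;  python3 -m crank '[[1,0.02,0,0,0.014],[1,0.04,0.002,0,0.028],[1,0.04,0.002,0,0.028]]' 40; python3 q.py
```

```text
t: 14.6
ee_pos: [0.5231, 0.0317, 0.1056]
ee_rot: [0.738, 0.675, 0.0, 0.0]
force: [0.6, 1.6, -3.4]
grip_width: 0.188
t 14.6 toolyaw 84.94 leverang 176.19 rad 0.0924 z 0.1056 F [ 0.649   1.6485 -3.4296] Fx_tool 1.7 M [ 0.2408 -0.326   0.0772] torque@C(reaction cw-res) -0.079 j [ 0.44  0.49 -0.76  1.92  0.43  0.89  0.94]
t: 14.85
ee_pos: [0.5242, 0.0405, 0.1056]
ee_rot: [0.767, 0.642, 0.0, -0.0]
force: [1.5, 1.3, -4.6]
grip_width: 0.191
t 14.85 toolyaw 79.84 leverang 170.69 rad 0.0923 z 0.1056 F [ 1.4977  1.2537 -4.5969] Fx_tool 1.5 M [ 0.146  -0.3076  0.1014] torque@C(reaction cw-res) -0.035 j [ 0.41  0.49 -0.74  1.92  0.42  0.89  0.85]
t: 15.1
ee_pos: [0.5258, 0.0483, 0.1055]
ee_rot: [0.794, 0.608, 0.0, -0.0]
force: [0.8, 1.5, -3.3]
grip_width: 0.193
t 15.1 toolyaw 74.89 leverang 165.74 rad 0.0923 z 0.1055 F [ 0.7629  1.5259 -3.3129] Fx_tool 1.67 M [ 0.3956 -0.0793  0.1144] torque@C(reaction cw-res) -0.039 j [ 0.37  0.49 -0.72  1.92  0.41  0.89  0.76]
```

```bash
python3 -m crank '[[1,0.02,0,0,0.014],[1,0.04,0.002,0,0.028],[1,0.04,0.002,0,0.028]]' 40 >/dev/null; python3 q.py;  python3 -m crank '[[1,0.02,0,0,0.014],[1,0.04,0.002,0,0.028],[1,0.04,0.002,0,0.028]]' 40 >/dev/null; python3 q.py
```

```text
t 15.35 toolyaw 69.93 leverang 161.18 rad 0.0923 z 0.1055 F [-0.6269  1.3874 -1.9682] Fx_tool 1.09 M [0.2333 0.2832 0.4977] torque@C(reaction cw-res) 0.395 j [ 0.34  0.49 -0.7   1.91  0.4   0.89  0.67]
t 15.6 toolyaw 64.92 leverang 156.18 rad 0.0922 z 0.1055 F [-4.3186  1.6175 -2.2403] Fx_tool -0.36 M [0.389  0.6554 0.5432] torque@C(reaction cw-res) 0.568 j [ 0.31  0.49 -0.68  1.9   0.39  0.89  0.58]
```

The play was used up near tool yaw 70°. The reaction torque is now about 0.6 N m, so the screw is turning. I estimate it started at about 68.5°, which puts the end at about 23.5°. Continuing.

```bash
python3 -m crank '[[1,0.02,0,0,0.014],[1,0.04,0.002,0,0.028],[1,0.06,0.004,0,0.042],[1,0.08,0.007,0,0.056],[1,0.1,0.011,0,0.069],[1,0.119,0.016,0,0.083],[1,0.139,0.021,0,0.097],[1,0.158,0.028,0,0.111],[1,0.158,0.028,0,0.111]]' 40 >/dev/null; python3 q.py; python3 - <<'E'
from h import *
im,d=snap('scene','s15')
cv2.imwrite('pics/s15c.png',cv2.resize(im[205:315,250:370],None,fx=5,fy=5,interpolation=2))
E
```

```text
t 16.35 toolyaw 44.95 leverang 135.95 rad 0.092 z 0.1054 F [-5.025   3.6628 -0.0443] Fx_tool -0.97 M [0.7592 0.9995 0.4229] torque@C(reaction cw-res) 0.502 j [ 0.2   0.5  -0.59  1.85  0.34  0.9   0.23]
```

View pics/s15c.png

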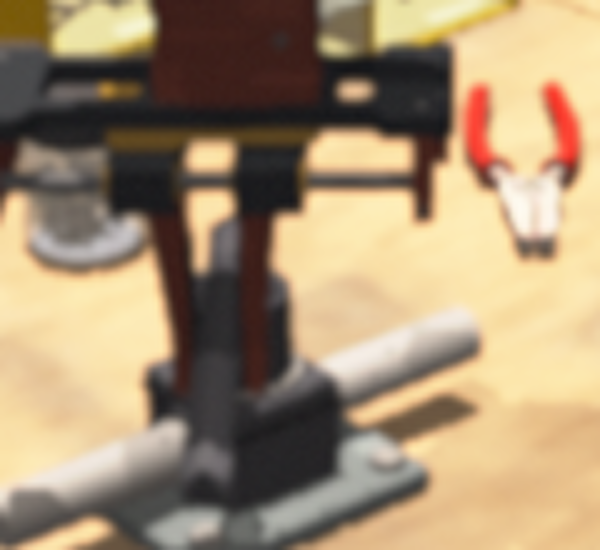

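```bash
python3 -m crank '[[1,0.02,0,0,0.014],[1,0.04,0.002,0,0.028],[1,0.06,0.004,0,0.042],[1,0.08,0.007,0,0.056],[1,0.1,0.011,0,0.069],[1,0.119,0.016,0,0.083],[1,0.139,0.021,0,0.097],[1,0.158,0.028,0,0.111],[1,0.172,0.033,0,0.122],[1,0.172,0.033,0,0.122],[1,0.172,0.033,0,0.122]]' 40 >/dev/null; python3 q.py; python3 - <<'E'
from h import *
im,d=snap('scene','s16')
cv2.imwrite('pics/s16c.png',cv2.resize(im[195:335,230:370],None,fx=4,fy=4,interpolation=2))
E
```

```text
t 17.32 toolyaw 23.13 leverang 113.93 rad 0.0917 z 0.1055 F [-4.3707  5.6151  0.6094] Fx_tool -1.81 M [1.0813 0.868  0.4539] torque@C(reaction cw-res) 0.611 j [ 0.09  0.52 -0.49  1.78  0.3   0.91 -0.12]
```

View pics/s16c.png

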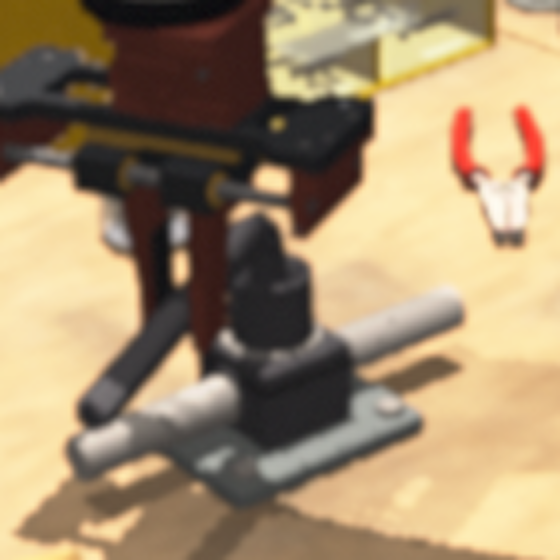

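The torque is still about 0.6 N m at yaw 23°, so the screw has turned about 45° past take-up. Next I loosen to 5 N, lower the lever gently to its natural rest and then open.

```bash
python3 -m crank '[[1,0,0,0,0],[1,0,0,0,0],[1,0,-0.005,0.02,0],[1,0,-0.01,0.04,0],[1,0,-0.015,0.06,0],[1,0,-0.015,0.06,0]]' 5 >/dev/null; python3 q.py; python3 - <<'E'
from h import *
im,d=snap('scene','s17')
cv2.imwrite('pics/s17c.png',cv2.resize(im[195:335,230:370],None,fx=4,fy=4,interpolation=2))
E
```

```text
t 17.87 toolyaw 23.0 leverang 114.26 rad 0.0934 z 0.0931 F [-3.8304  2.5616  2.1051] Fx_tool -2.53 M [0.4463 0.9131 0.088 ] torque@C(reaction cw-res) 0.316 j [ 0.08  0.54 -0.48  1.79  0.31  0.89 -0.14]
```

View pics/s17c.png

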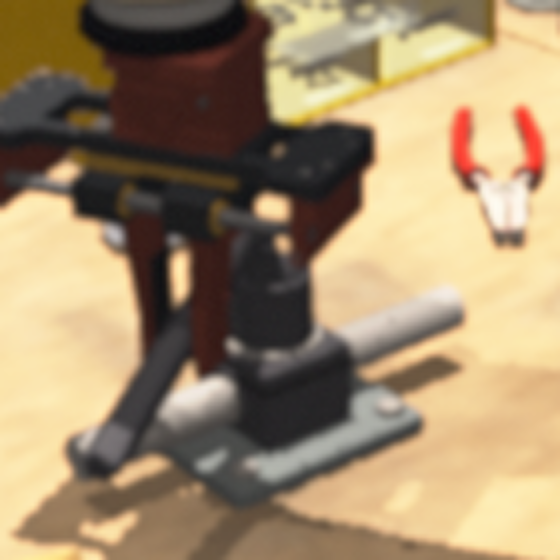

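```bash
python3 -m crank '[[0.8,0,0,0,0],[0.6,0,0,0,0],[0.5,0,0,0,0],[0.4,0,0,0,0],[0.4,0,0,0,0],[0.4,0,0,0,0],[0.4,0,0,0,0]]' 5 >/dev/null; python3 q.py; python3 - <<'E'
from h import *
im,d=snap('scene','s18')
cv2.imwrite('pics/s18c.png',cv2.resize(im[195:335,230:370],None,fx=4,fy=4,interpolation=2))
E
```

```text
t 18.5 toolyaw 22.82 leverang 113.45 rad 0.0926 z 0.0938 F [ 0.3584 -1.2297 -1.6193] Fx_tool -0.15 M [-0.1642  0.0197  0.0337] torque@C(reaction cw-res) 0.049 j [ 0.08  0.54 -0.48  1.79  0.31  0.89 -0.14]
```

View pics/s18c.png

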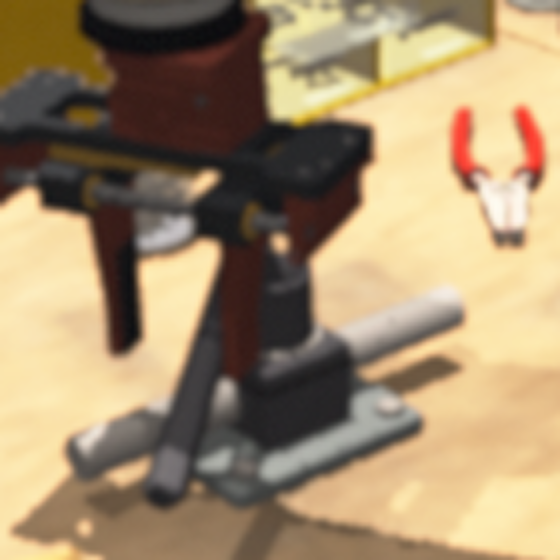

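```bash
python3 -m crank '[[0.2,0,0,0,0],[0,0,0,0,0],[0,0,0,0,0],[0,0,0,0,0],[0,0,0,0,0],[0,0,0,-0.1,0],[0,0,0,-0.3,0],[0,0,0,-0.5,0],[0,0,0,-0.7,0],[0,0,0,-0.9,0],[0,0,0,-0.9,0]]' 5 >/dev/null; python3 q.py; python3 - <<'E'
from h import *
im,d=snap('scene','s19')
cv2.imwrite('pics/s19c.png',cv2.resize(im[195:335,230:370],None,fx=4,fy=4,interpolation=2))
E
```

```text
t 19.47 toolyaw 22.84 leverang 111.38 rad 0.0934 z 0.2823 F [ 1.1993  1.2766 -0.1339] Fx_tool 1.6 M [ 0.0391 -0.1804  0.0312] torque@C(reaction cw-res) -0.117 j [ 0.13  0.35 -0.54  1.58  0.19  1.24 -0.04]
```

View pics/s19c.png

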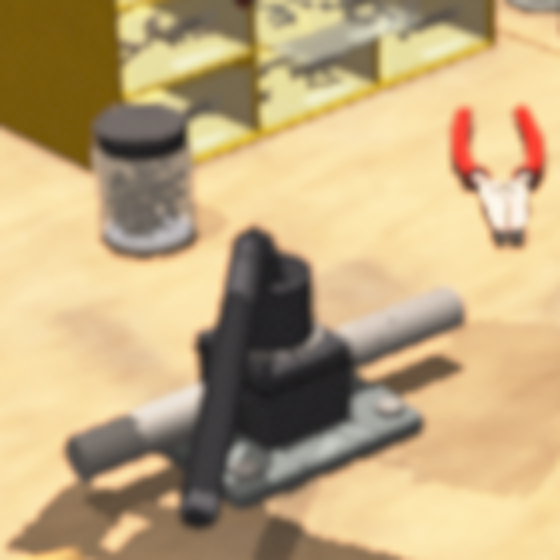

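```bash
python3 - <<'E'
from h import *
f=np.load('pics/s19.npz');P=cloud('scene',f['d'])
for cx,cy in((255,240),(250,260),(242,290),(235,330),(225,370),(215,420),(205,470),(198,505),(275,270),(290,260),(300,280)):
    u,v=cx//4+230,cy//4+195;print((cx,cy),(u,v),P[v,u],f['im'][v,u])
m=keyline('s19',(278,258,296,328),.02)
im,d=snap('top','t19');cv2.imwrite('pics/t19c.png',cv2.resize(im[170:320,240:440],None,fx=4,fy=4,interpolation=2))
E
```

```text
(255, 240) (293, 255) [0.5958 0.0492 0.1276] [74 72 75]
(250, 260) (292, 260) [0.5857 0.0606 0.1246] [84 83 87]
(242, 290) (290, 267) [0.5761 0.0742 0.1182] [93 92 97]
(235, 330) (288, 277) [0.5574 0.0954 0.1122] [62 60 63]
(225, 370) (286, 287) [0.5461 0.1105 0.1015] [62 60 63]
(215, 420) (283, 300) [0.5256 0.1354 0.093 ] [62 60 63]
(205, 470) (281, 312) [0.5097 0.1539 0.0829] [62 60 63]
(198, 505) (279, 321) [0.497  0.1695 0.077 ] [88 86 90]
(275, 270) (298, 262) [0.6027 0.0314 0.103 ] [35 34 35]
(290, 260) (302, 260) [0.6189 0.0069 0.0924] [69 68 72]
(300, 280) (305, 265) [0.594  0.0209 0.0956] [65 64 67]
667 dir [ 0.6478 -0.7608  0.0387] pitch 2.2171326 yaw -49.58767 pt [0.5488 0.1078 0.0939] [0.4911 0.0363 0.0206] [0.6373 0.1717 0.1272]
```

View pics/t19c.png

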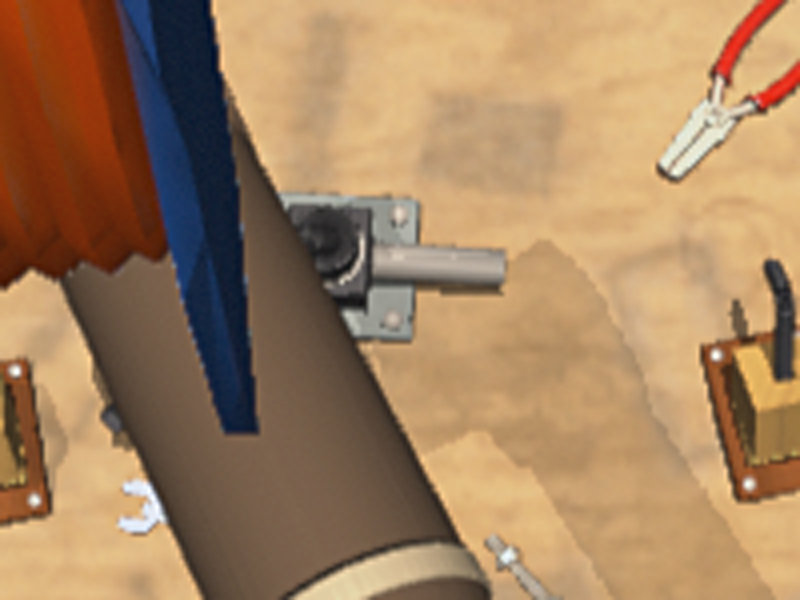

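The key stands in the screw, untouched, with the lever at azimuth about 129° compared with about 176° after the first release. That is some 46° of screw turn. The lever sags about 18° within the clearance, as before. I move the arm aside to check the seating from above.

```bash
python3 -m crank '[[0,0,0,-0.2,0],[0,-0.1,-0.2,-0.2,0],[0,-0.2,-0.4,-0.2,0],[0,-0.4,-0.6,-0.2,0],[0,-0.6,-0.6,-0.2,0],[0,-0.8,-0.6,-0.2,0],[0,-1,-0.6,-0.2,0],[0,-1,-0.6,-0.2,0],[0,-1,-0.6,-0.2,0]]' >/dev/null; python3 q.py; python3 - <<'E'
from h import *
im,d=snap('top','t20');cv2.imwrite('pics/t20c.png',cv2.resize(im[190:290,250:390],None,fx=5,fy=5,interpolation=2))
im,d=snap('scene','s20');cv2.imwrite('pics/s20c.png',cv2.resize(im[195:335,230:370],None,fx=4,fy=4,interpolation=2))
E
```

```text
t 20.32 toolyaw 22.78 leverang 156.64 rad 0.2947 z 0.3129 F [ 0.9005  1.1688 -0.3433] Fx_tool 1.28 M [-0.0405 -0.1252  0.0307] torque@C(reaction cw-res) -0.391 j [ 0.14 -0.09 -0.6   1.97 -0.05  1.25 -0.04]
```

View pics/t20c.png

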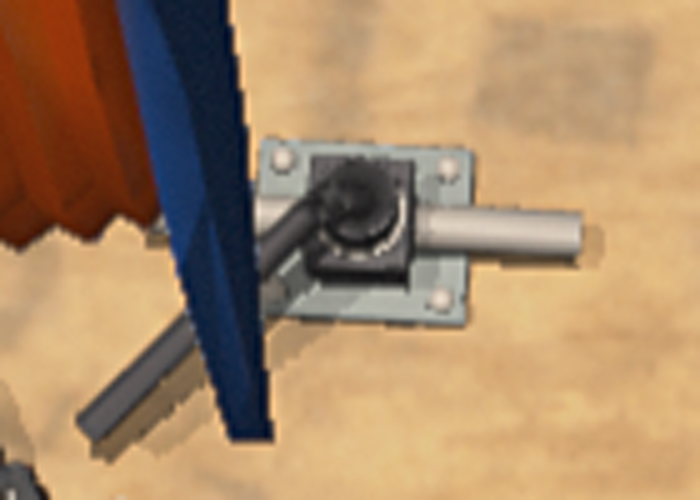

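View pics/s20c.png

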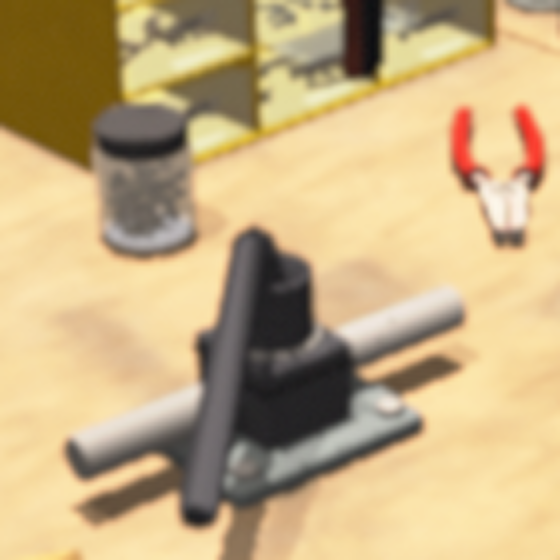

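```bash
python3 - <<'E'
from h import *
T=np.load('pics/t20.npz');S=np.load('pics/s20.npz')
def darkmid(im,horiz,rng,lo,hi,th=100):
    o=[];I=im.astype(int)
    for a in rng:
        line=I[a] if not horiz else I[:,a]
        k=[b for b in range(lo(a),hi(a)) if line[b].max()<th and line[b].max()-line[b].min()<20]
        if len(k)>3:o.append((np.mean(k),a,len(k)) if not horiz else (a,np.mean(k),len(k)))
    return np.array(o)
# top: line from (267,275) to (312,234); work by columns, exclude flange 285-302
ft=lambda u:275+(u-267)*(234-275)/(312-267)
t=darkmid(T['im'],True,list(range(270,284))+list(range(304,312)),lambda u:int(ft(u)-7),lambda u:int(ft(u)+8))
fs=lambda v:293+(v-255)*(280-293)/(320-255)
s=darkmid(S['im'],False,range(262,318,3),lambda v:int(fs(v)-8),lambda v:int(fs(v)+9),110)
print(t.round(1).tolist());print(s.round(1).tolist())
def plane(n,pts):
    c=viewer.get_calibration(n);K,R,T=c['mtx'],c['R'],np.ravel(c['t'])
    vx,vy,x0,y0=cv2.fitLine(np.float32(pts[:,:2]),cv2.DIST_HUBER,0,.01,.01).ravel()
    r=[R.T@np.linalg.solve(K,[x,y,1]) for x,y in((x0,y0),(x0+30*vx,y0+30*vy))]
    nn=np.cross(*r);nn/=np.linalg.norm(nn);C=-R.T@T
    return nn,nn@C
n2,d2=plane('top',t);n1,d1=plane('scene',s)
ax=np.cross(n1,n2);ax/=np.linalg.norm(ax);ax*=np.sign(ax[1])
print('lever dir',ax,'pitch',np.degrees(np.arcsin(ax[2])),'az',np.degrees(np.arctan2(ax[1],ax[0])))
for y in(.03,.05,.17): print(np.linalg.solve(np.array([n1,n2,[0,1,0]]),[d1,d2,y]))
P=cloud('top',T['d']);Q=cloud('scene',S['d'])
for cx,cy in((305,222),(315,215),(325,208),(330,200),(340,190),(350,180),(95,425),(345,208)):
    u,v=round(cx/5+250),round(cy/5+190);print((u,v),P[v,u],T['im'][v,u])
c=viewer.get_calibration('top')
E
```

```text
[[270.0, 272.5, 8.0], [271.0, 272.0, 9.0], [272.0, 271.0, 9.0], [273.0, 270.0, 9.0], [274.0, 269.0, 9.0], [275.0, 268.0, 9.0], [276.0, 267.0, 9.0], [277.0, 266.0, 9.0], [278.0, 265.0, 9.0], [279.0, 264.0, 9.0], [280.0, 263.0, 9.0], [281.0, 262.0, 9.0], [282.0, 260.5, 8.0], [283.0, 260.0, 9.0], [304.0, 240.0, 11.0], [305.0, 239.6, 10.0], [306.0, 239.4, 11.0], [307.0, 237.8, 10.0], [308.0, 236.3, 11.0], [309.0, 235.8, 10.0], [310.0, 236.0, 13.0], [311.0, 234.5, 14.0]]
[[294.3, 262.0, 10.0], [294.3, 265.0, 10.0], [293.3, 268.0, 10.0], [292.1, 271.0, 10.0], [292.3, 274.0, 10.0], [290.5, 277.0, 11.0], [288.2, 280.0, 15.0], [288.5, 283.0, 12.0], [287.9, 286.0, 11.0], [288.2, 289.0, 11.0], [288.3, 292.0, 9.0], [287.9, 295.0, 10.0], [287.1, 298.0, 9.0], [284.2, 301.0, 12.0], [283.2, 304.0, 13.0], [280.1, 307.0, 10.0], [279.3, 310.0, 9.0], [281.3, 313.0, 7.0], [279.7, 316.0, 7.0]]
lever dir [-0.6929  0.689   0.2124] pitch 12.260365250949667 az 135.16346983354276
[0.6393 0.03   0.0322]
[0.6192 0.05   0.0383]
[0.4985 0.17   0.0753]
(311, 234) [0.595  0.0499 0.1317] [64 65 67]
(313, 233) [0.5992 0.0451 0.1234] [50 50 52]
(315, 232) [0.5999 0.0397 0.1314] [51 50 53]
(316, 230) [0.6055 0.0371 0.1295] [55 56 58]
(318, 228) [0.611  0.032  0.1276] [54 55 58]
(320, 226) [0.6262 0.0281 0.0839] [43 41 43]
(269, 275) [0.5002 0.1636 0.0776] [88 86 91]
(319, 232) [0.6039 0.0301 0.1122] [35 35 36]
```

Top depth gives the upper surface at the bend as 0.128 to 0.131 m. That puts the bend axis near 0.121 m and the tip at the socket's bottom, about 0.062 m against a nominal 0.064 m. The gripper is clear of everything and the small key is untouched, so I hand in.

```bash
python3 -c "
from cell import job
print(job.hand_in())"
```

```text
the job is handed in; nothing more can be done
None
```

I took the big hex key from its holder, turned it over and seated its short arm in the screw. I then swung the long arm clockwise, let go, and handed the job in at about 20 s. The screw's turn is inferred, because the head has no mark to measure it by.

**How it went:**
- **Turning the key over:** the tool can only point down, so I levered the long arm over the holder's top edge until the key pivoted level in the pads. It measured level to within a degree.
- **Seating:** the key went in without resistance and bottomed with about 14 N of push.
- **Regrip on the lever:** my first lift out there, at 25 N, raised the whole key by several millimetres instead of tilting it. I set it back down and repeated with a 5 N grip, and the bend then sat at 0.1256 m against 0.126 m fully seated.

**Last checks:**
- **Screw turn:** about 45°. The screw's friction torque (about 0.6 N m) took hold near tool yaw 68.5°, and I stopped at 23°. The lever's rest direction before and after differs by about 47°, which agrees roughly. I put the uncertainty at about 3°.
- **Key left in the screw:** the tip is at the socket's bottom to within a few millimetres, judging by the depth reading on top of the bend.
- **Lever sag:** the lever does not stand level. It leans about 18° in the socket's clearance, as it also did when I first let go.
- **A check that failed:** a two-camera line fit of the final lever pose gave nonsense because the two viewing planes nearly coincide, so I relied on the depth readings instead.
- **Surroundings:** the gripper was clear of everything, and nothing touched the small key.

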